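# Dress the bench finisher's spindle with a stepped wheel pack and lower its hood

### The job

Make up the stepped wheel pack on the upright spindle of the bench finisher: thread on every wheel that lies on the bench, widest at the bottom and each next one narrower, together with both aluminium spacer rings, so that no two wheels sit face to face (a spacer left over goes on the pack too), then the steel clamp flange and last the knurled nut, each part sliding fully home. Then bring the hood down over it by its handle until it is fully shut, without letting it fall or slam.

Things in the scene. Friction and masses are not known exactly. Their poses are not given: they have to be found in the camera images.
- finisher: bench spindle finisher, fixed to the bench: grey cast base 222 x 220 mm (272 mm over its bolted-down foot lugs), top deck 45 mm above the bench, open on top while the hood is up. Origin on the spindle axis at bench height; it stands turned on the bench, its x pointing from the front of the machine toward the hood's hinge (roughly to the robot's left)
- spindle_seat (a point): centre of the spindle's seat, the flat top (45 mm diameter, 57 mm above the bench) on which the lowest part rests. z points up the spindle; x toward the hinge, y parallel to the hinge. The spindle is 20 mm in diameter and stands 64 mm above the seat; its top 7 mm taper to 10 mm diameter to lead parts on. It is plain to slide on (the thread lines do not catch)
- wheel_64: abrasive finishing wheel, a flat ring of dark brown bonded abrasive with a pale bush round its 23 mm bore; 64 mm outside diameter, 10 mm thick; lies flat on the bench. Origin in the middle of the ring (5 mm above its underside), z along its axis. May be absent
- wheel_57: abrasive finishing wheel, a flat ring of dark brown bonded abrasive with a pale bush round its 23 mm bore; 57 mm outside diameter, 10 mm thick; lies flat on the bench. Origin in the middle of the ring (5 mm above its underside), z along its axis. May be absent
- wheel_50: abrasive finishing wheel, a flat ring of dark brown bonded abrasive with a pale bush round its 23 mm bore; 50 mm outside diameter, 10 mm thick; lies flat on the bench. Origin in the middle of the ring (5 mm above its underside), z along its axis. May be absent
- wheel_43: abrasive finishing wheel, a flat ring of dark brown bonded abrasive with a pale bush round its 23 mm bore; 43 mm outside diameter, 10 mm thick; lies flat on the bench. Origin in the middle of the ring (5 mm above its underside), z along its axis. May be absent
- spacer_a: bright aluminium spacer ring, 33 mm outside diameter, 23 mm bore, 7 mm thick, lying flat; origin in its middle, z along its axis. The two spacers are alike
- spacer_b: the other aluminium spacer ring, the same as spacer_a
- flange: steel clamp flange: a washer 40 mm in diameter, 6 mm thick, 23 mm bore, its upper edge bevelled; origin in its middle, z along its axis
- nut: slip-on quick-action clamp nut, dark steel, knurled round: 36 mm in diameter, 14 mm tall, 23 mm bore; it slides straight on without turning and is locked later, when the machine runs up; origin in its middle, z along its axis
- hood (a joint): angle of the hood: 0 shut, 1.65 rad fully open (tipped back against its stop, where it starts). Stiff hinge: between about 0.7 and 1.4 rad it stays where it is left, above that it tips back to the stop, lower down it falls by its own weight (0.8 kg) when not held
- hood_handle (a point): middle of the hood's bow handle, a round bar 10 mm thick and 110 mm long, parallel to the hinge, 42 mm off the hood's front face; on top of the hood when it is open, at its front when it is shut. With the hood shut it is 207 mm in front of the hinge axis and 66 mm above it (217 mm from it); the point turns with the hood
- hood_hinge (a point): middle of the hood's hinge axis, 95 mm behind the spindle axis and 47 mm above the bench. The axis runs along the finisher's y. The hood is a sheet-steel box 165 mm deep, 190 mm wide and 88 mm high, open below, with a clear window in its top
Things that resemble listed ones, but are neither listed nor needed, are in the scene too. What is shaped like the flange but black or turquoise is not meant.

How it is judged:
By the outcome, as a careful person would: the job done as asked, in the order asked, and still so for the second after the job is handed in, with the robot touching nothing.
Of wheel_64, wheel_57, wheel_50, wheel_43 only 2 to 3 are there at a start; the rules pass over those that are not, and their reading is None.
At some moment in a run one of wheel_64, wheel_57, wheel_50, wheel_43, spacer_a, spacer_b, flange, nut may be knocked a few centimetres aside while the robot is not near it.
It also fails if it takes over 210 s, if anything falls off the work surface, if the arm or the gripper's body presses on something with over 40 N, if the wrist force passes 120 N, or if a joint passes its speed limit or range.

### The arm

A 6-joint arm with a two-finger parallel gripper is mounted at the origin on a cart in front of the work surface, level with it; the furniture and walls round the work are solid. World frame = base frame: x ahead of the robot, y to its left, z up, the work surface at z = 0. Lengths are in m, angles in degrees, forces in N, time in s.
With the tool pointing down it reaches from about 0.35 to 0.875 m from the base axis. Payload 4.2 kg.
Tool frame: the origin (TCP) lies midway between the tips of the shut fingers; the grasp point (between the pads) lies 19 mm behind it; z points along the fingers, y is the line along which they close (so a half turn about z gives the same grasp; the last joint's range is limited). The gripper opens to 87 mm and grips with 3 to 60 N. Pads are 19 mm wide; open, the fingers measure 117 mm over their backs; the gripper's body (75 mm by 190 mm) begins 51 mm behind the grasp point.
Start: joints at [83.858, 22.042, 0.453, 0, -68.411, -14.817], TCP at [0.224, 0.584, 0.223] pointing down, gripper open.
Joint ranges: [-179.83, 179.83], [-69.29, 118.12], [-61.27, 80.66], [-181.25, 117.63], [-171.15, -9.14], [-177.46, 177.46]. Speed limits (degrees/s): [159.86, 159.86, 180, 180, 180, 180].

### API

Orientations are given as a 3x3 rotation matrix whose columns are the frame's x, y, z axes.
In Python, from station import sense, capture, finish_job, silhouettes, landmark_of gives the robot as it stands.
- The arm moves only by the tool step_arm, never from a script. Its arguments are lists of equal length, an entry for each row: "linear": the shift along the tool's x, y, z in mm, a list of three; "delta_rot": the turn, a rotation vector about the tool's x, y, z in rad, a list of three; "grip": the finger opening in mm, from 0 to 87. A call has 1 to 10 rows; each row shifts and turns the commanded pose from where the row before left it, along the tool's axes as they then stand; what a row does not reach is not made up. A row lasts 1/8 s, in which the tool goes at most 62.5 mm and 10.7 degrees, less where a joint would pass 70% of its speed; a pose out of reach is approached as far as the arm can. A call with a gripper value outside its range is refused whole. The fingers move at their own pace and stop on an object; the grip force is fixed at half the most. Time passes only in rows, so rows that do not move let the fingers close. It gives the time, the measured TCP pose, the force, the opening and the grip force at its end, in the units of the state.
- sense(): the state, without advancing time (a new reading comes with each control period).
- capture(name): name is "scene" or "side" or "wrist"; returns a dict with "img" (420x560x3 uint8, red, green, blue), "fx", "fy", "cx", "cy" (pixels), "k1" (the pictures are not rectified: a ray, as slopes to the right and down, at radius r is drawn at 1 + k1 r^2 times it, then the intrinsics apply), "world_to_cam" (4x4, takes a point from world to camera coordinates); the wrist camera has in their place "mount" (4x4, takes a point from camera to tool coordinates, whose origin is the TCP and whose axes are the flange's). Camera axes: x right, y up, looking along -z (the intrinsics and any distortion apply to the point x, -y, -z); pixel columns grow to the right and rows downward; lengths in m; the calibration is good to about 2 mm. A picture is of the moment at which its call begins: read the wrist's pose just before it. There is no depth.
- finish_job(): hands the job in; it is judged then, once.
Trained networks look in the newest picture that a camera, given by its name, has taken for a name from the list of things; names that differ only in an ending like _2 or _b are one class to them, and where a whole thing is asked for, a point or a joint stands for the part that bears it (a point fixed in the world has none). Each returns a list of dicts, best first, with "score" (0 to 1); they miss things now and then, are a little off and sometimes report something else, mostly with a low value. They report only what shows in the picture. A call takes as long as a camera call. They do not tell look-alikes from the thing itself.
- silhouettes(camera, label): "mask" (420x560 bool, what is visible of it) and "point" ([column, row] in pixels, amid what is visible of it).
- landmark_of(camera, label): "point" ([column, row] in pixels: a listed point, or the origin of a listed thing).
The state is a dict: "time_s": time; "joints": joint angles; "joint_velocities": joint speeds; "effort": joint torques, N m; "tcp_pos": TCP position; "ee_rot": TCP orientation; "wrist_force": force on the tool from outside, world axes, zero at the start; "moment": the same for the moment, N m; "gripper_width": opening from 0.0 (shut) to 1.0 (fully open); "gripper_force": force on a finger pad.
Only numpy, scipy, OpenCV 4.12 (cv2) and the standard library are available. Lean on these libraries where they do the work, as an engineer would, in place of code of your own. Each camera call takes 0.05 s, during which the arm holds its last target. There are 200 camera calls.

## Working session

There is one attempt and no reset: what is moved stays moved. The work goes in short steps, Python scripts to look and compute and a tool call to move; the robot and the scene stay as the last step left them, time stands still between calls to the robot, and variables do not carry over. Pictures are saved under pics/ and viewed, at most 14 in all, crops included, and the job is handed in when it is done.

Besides the shell and the picture viewer there is one more tool, called as name(argument=value, ...), one argument or row to a line, values as JSON. step_arm: Moves the arm, as the interface text tells. Its arguments: {"type":"object","properties":{"linear":{"type":"array"},"delta_rot":{"type":"array"},"grip":{"type":"array"}},"required":["linear","delta_rot","grip"]}

```bash
ls; mkdir -p pics; cat > h.py <<'E'
import numpy as np, cv2
from station import sense, capture, finish_job, silhouettes, landmark_of
def cam(c, s=None):
    if 'mount' in c:
        T=np.eye(4);T[:3,:3]=np.array(s['ee_rot']);T[:3,3]=s['tcp_pos']
        return T@np.array(c['mount'])
    return np.linalg.inv(np.array(c['world_to_cam']))
def K(c): return np.array([[c['fx'],0,c['cx']],[0,c['fy'],c['cy']],[0,0,1.]])
def ray(c,s,p):
    T=cam(c,s); u=cv2.undistortPoints(np.array([[p]],float),K(c),np.array([c['k1'],0,0,0.]))[0,0]
    return T[:3,3], T[:3,:3]@np.array([u[0],-u[1],-1])
def onz(c,s,p,z):
    o,d=ray(c,s,p); return o+d*(z-o[2])/d[2]
def proj(c,s,P):
    q=np.linalg.inv(cam(c,s))@np.append(P,1); q=q[:3]*[1,-1,-1]
    return cv2.projectPoints(q.reshape(1,3),np.zeros(3),np.zeros(3),K(c),np.array([c['k1'],0,0,0.]))[0].ravel()
def save(c,n): cv2.imwrite('pics/'+n,c['img'][:,:,::-1])
Z={'wheel_64':.005,'wheel_57':.005,'wheel_50':.005,'wheel_43':.005,'spacer_a':.0035,'flange':.003,'nut':.007,'spindle_seat':.057}
E
python3 - <<'E'
from h import *
np.set_printoptions(precision=3,suppress=True)
s=sense(); print(s)
ims=[]
for n in ['scene','side']:
    c=capture(n); save(c,n+'0.png')
    print(n,c['fx'],c['k1'],cam(c)[:3,3])
    for l in Z:
        for d in landmark_of(n,l): print(n,l,round(d['score'],2),np.round(d['point']),onz(c,s,d['point'],Z[l]))
    for l in ['hood_handle','hood_hinge','finisher']:
        for d in landmark_of(n,l): print(n,l,round(d['score'],2),np.round(d['point']))
E
```

```text
pics
{'time_s': 0.0, 'joints': array([ 83.857,  22.092,   0.38 ,  -0.029, -68.412, -14.816]), 'joint_velocities': array([-0.093, -0.053, -0.014, -0.078,  0.086,  0.116]), 'effort': array([ -0.001, -39.067,  18.741,   4.22 ,   0.011,  -0.   ]), 'tcp_pos': array([0.223, 0.583, 0.221]), 'ee_rot': array([[ 0.934, -0.358, -0.001],
       [-0.358, -0.934, -0.002],
       [ 0.   ,  0.002, -1.   ]]), 'wrist_force': array([-0.769, -0.586,  0.602]), 'moment': array([0.058, 0.024, 0.007]), 'gripper_force': 0.0, 'gripper_width': 1.0035887965930506}
scene 482.1296516899609 -0.004765663140865546 [-0.114 -0.337  1.11 ]
scene wheel_64 0.83 [368. 212.] [ 0.627 -0.264  0.005]
scene wheel_64 0.7 [327. 198.] [ 0.628 -0.145  0.005]
scene wheel_57 0.83 [368. 212.] [ 0.627 -0.264  0.005]
scene wheel_57 0.7 [327. 198.] [ 0.628 -0.145  0.005]
scene wheel_50 0.83 [368. 212.] [ 0.627 -0.264  0.005]
scene wheel_50 0.7 [327. 198.] [ 0.628 -0.145  0.005]
scene wheel_43 0.83 [368. 212.] [ 0.627 -0.264  0.005]
scene wheel_43 0.7 [327. 198.] [ 0.628 -0.145  0.005]
scene spacer_a 0.57 [337. 266.] [ 0.442 -0.24   0.00
[... 853 characters left out ...]
55  0.005]
side wheel_43 0.43 [379. 277.] [ 0.643 -0.259  0.005]
side wheel_43 0.38 [346. 251.] [ 0.633 -0.155  0.005]
side spacer_a 0.58 [291. 308.] [ 0.441 -0.247  0.003]
side spacer_a 0.44 [270. 281.] [ 0.44  -0.16   0.003]
side flange 0.76 [287. 352.] [ 0.384 -0.336  0.003]
side flange 0.62 [302. 264.] [ 0.525 -0.146  0.003]
side flange 0.46 [349. 335.] [ 0.501 -0.356  0.003]
side flange 0.41 [188. 111.] [0.595 0.822 0.003]
side nut 0.64 [328. 294.] [ 0.523 -0.254  0.007]
side spindle_seat 0.55 [257. 191.] [0.534 0.09  0.057]
side hood_handle 0.62 [186. 108.]
side hood_handle 0.36 [329. 293.]
side hood_hinge 0.59 [222. 189.]
side hood_hinge 0.47 [292. 307.]
side finisher 0.97 [256. 210.]
```

```bash
python3 - <<'E'
import cv2
a=cv2.imread('pics/scene0.png')
cv2.imwrite('pics/s_crop.png',cv2.resize(a[170:340,260:440],None,fx=3.4,fy=3.4,interpolation=cv2.INTER_CUBIC))
E
```

```text
(no output)
```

View pics/scene0.png

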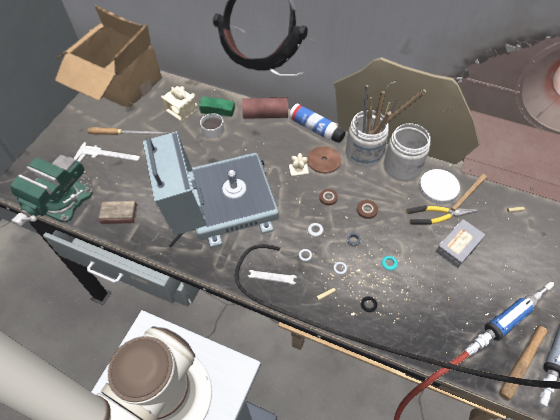

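View pics/s_crop.png

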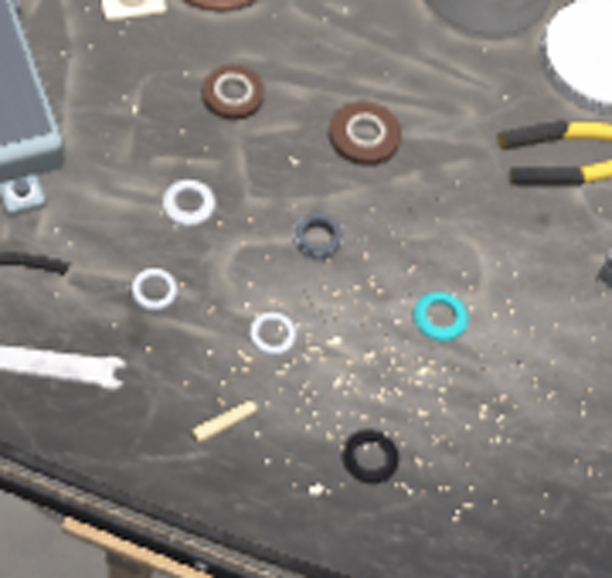

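Wheels are at (327,198), smaller, and (368,212), larger. The spacers are at (305,256) and (340,267), the silver flange at (316,230) and the nut at (352,239). I reject three look-alikes: the turquoise ring (390,262), the black ring (369,303) and the bushless brown disc (325,158). Next I measure the finisher's heading and head over to the parts.

```bash
python3 - <<'E'
from h import *
np.set_printoptions(precision=4,suppress=True)
R=[]
for n in ['scene','side']:
    c=capture(n)
    for l,z in [('hood_hinge',.047),('spindle_seat',.057)]:
        d=landmark_of(n,l)
        print(n,l,onz(c,None,d[0]['point'],z))
    o,d=ray(c,None,landmark_of(n,'hood_handle')[0]['point']); d/=np.linalg.norm(d); R.append((o,d))
A=sum(np.eye(3)-np.outer(d,d) for o,d in R); b=sum((np.eye(3)-np.outer(d,d))@o for o,d in R)
print('handle',np.linalg.solve(A,b))
E
```

```text
scene hood_hinge [0.4823 0.1687 0.047 ]Traceback (most recent call last):
  File "<stdin>", line 8, in <module>
IndexError: list index out of range
```

step_arm(
  linear=[
    [0,0,-40],
    [0,0,-40],
    [0,0,-40],
    [0,0,0],
    [0,0,0],
  ],
  delta_rot=[
    [0,0,0],
    [0,0,0],
    [0,0,0],
    [0,0,0],
    [0,0,0],
  ],
  grip=[87,87,87,87,87],
)

```text
time_s: 1.98
tcp_pos: [0.2233, 0.5833, 0.3419]
ee_rot: [[0.934, -0.358, -0.001], [-0.358, -0.934, -0.001], [-0.0, 0.001, -1.0]]
wrist_force: [0.3, -1.1, -0.2]
gripper_width: 0.998
gripper_force: 0.0
```

step_arm(
  linear=[
    [0,0,0],
    [0,0,0],
    [0,0,0],
    [0,0,0],
    [59,9,0],
    [59,9,0],
    [59,9,0],
    [59,9,0],
    [59,9,0],
    [59,9,0],
  ],
  delta_rot=[
    [0,0,0.17],
    [0,0,0.17],
    [0,0,0.17],
    [0,0,0.17],
    [0,0,0],
    [0,0,0],
    [0,0,0],
    [0,0,0],
    [0,0,0],
    [0,0,0],
  ],
  grip=[87,87,87,87,87,87,87,87,87,87],
)

```text
time_s: 3.22
tcp_pos: [0.3541, 0.2479, 0.3413]
ee_rot: [[0.502, -0.865, -0.001], [-0.865, -0.502, -0.002], [0.001, 0.002, -1.0]]
wrist_force: [0.8, 0.3, 0.1]
gripper_width: 1.001
gripper_force: 0.0
```

step_arm(
  linear=[
    [59,9,0],
    [59,9,0],
    [59,9,0],
    [59,9,0],
    [59,9,0],
    [59,9,0],
    [59,9,0],
    [0,0,0],
    [0,0,0],
  ],
  delta_rot=[
    [0,0,0],
    [0,0,0],
    [0,0,0],
    [0,0,0],
    [0,0,0],
    [0,0,0],
    [0,0,0],
    [0,0,0],
    [0,0,0],
  ],
  grip=[87,87,87,87,87,87,87,87,87],
)

```text
time_s: 4.35
tcp_pos: [0.5061, -0.1388, 0.3411]
ee_rot: [[0.5, -0.866, -0.003], [-0.866, -0.5, 0.0], [-0.002, 0.002, -1.0]]
wrist_force: [-0.2, -0.4, -0.2]
gripper_width: 0.997
gripper_force: 0.0
```

```bash
cat > look.py <<'E'
import sys
from h import *
np.set_printoptions(precision=4,suppress=True)
s=sense(); c=capture('wrist'); save(c,sys.argv[1]+'.png')
print('tcp',s['tcp_pos'],'t',s['time_s'])
for l in sys.argv[2:]:
    for d in silhouettes('wrist',l):
        m=d['mask'].astype(np.uint8); cs=max(cv2.findContours(m,0,1)[0],key=len)[:,0]
        zt=Z[l]*2 if l!='spindle_seat' else .057
        P=np.array([onz(c,s,p,zt)[:2] for p in cs]); (ce,r)=cv2.minEnclosingCircle(P.astype(np.float32)*1000)
        rgb=c['img'][d['mask']].mean(0)
        print(l,'S %.2f'%d['score'],np.round(d['point']),'circ ctr mm',np.round(ce,1),'diam %.1f'%(2*r),'rgb',rgb.round())
    for d in landmark_of('wrist',l): print(l,'L %.2f'%d['score'],np.round(d['point'],1),onz(c,s,d['point'],Z[l])*1000)
E
python3 look.py w1 wheel_64 spacer_a flange nut
```

```text
tcp [ 0.5061 -0.1388  0.3411] t 4.35
wheel_64 S 0.77 [208. 118.] circ ctr mm [ 632.1 -149.7] diam 52.9 rgb [182. 152. 138.]
wheel_64 L 0.64 [238.1  57.5] [ 640.3564 -254.9215    5.    ]
wheel_64 L 0.64 [210.2 123.7] [ 632.9485 -145.4787    5.    ]
spacer_a S 0.60 [320. 181.] circ ctr mm [ 439.7 -155.8] diam 32.0 rgb [249. 251. 253.]
spacer_a S 0.44 [351. 130.] circ ctr mm [ 439.9 -249.3] diam 33.7 rgb [243. 245. 247.]
spacer_a L 0.53 [346.9 124.1] [ 441.0838 -255.8409    3.5   ]
spacer_a L 0.50 [315.4 176.8] [ 439.1241 -156.3089    3.5   ]
flange S 0.91 [349.  46.] circ ctr mm [ 503.6 -360.6] diam 41.8 rgb [ 84. 228. 227.]
flange S 0.71 [416.  96.] circ ctr mm [ 377.5 -346.4] diam 39.2 rgb [42. 40. 43.]
flange S 0.59 [274. 162.] circ ctr mm [ 522.4 -152.6] diam 40.7 rgb [245. 246. 249.]
flange L 0.87 [409.9  92.6] [ 380.8465 -348.4407    3.    ]
flange L 0.82 [270.7 152.8] [ 524.9453 -153.3486    3.    ]
flange L 0.71 [351.   42.6] [ 502.4454 -360.3687    3.    ]
nut S 0.54 [295.  92.] circ ctr mm [ 530.5 -255.5] diam 38.1 rgb [131. 135. 141.]
nut S 0.23 [246.  52.] circ ctr mm [ 634.9 -258.7] diam 58.7 rgb [190. 157. 142.]
nut L 0.86 [298.8  94.4] [ 532.2807 -255.093     7.    ]
```

View pics/w1.png

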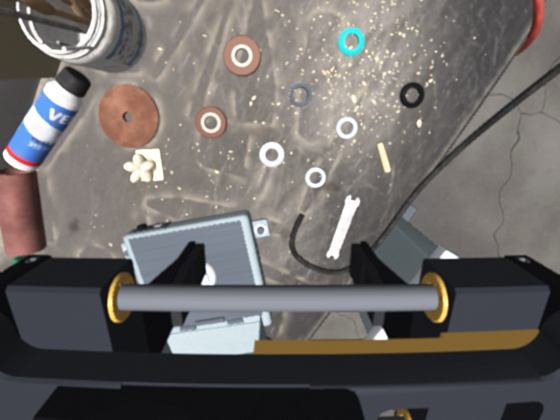

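The wrist view shows the wheels at (242,55) and (210,122), flange (271,154), spacers (347,127) and (315,177), and nut (300,95). That matches the scene camera. Next I find the wrist-camera geometry so I can look from closer.

```bash
python3 - <<'E'
from h import *
np.set_printoptions(precision=4,suppress=True)
s=sense(); c=capture('wrist'); print(np.array(c['mount']),c['fx'],c['k1'],c['cx'],c['cy'])
R=np.array(s['ee_rot']);t=s['tcp_pos']
for q in [[0,0,0],[0,0,.1],[0,0,.15],[.05,0,.1],[.08,0,.1],[.08,0,.15],[.05,0,.05]]: print(q,proj(c,s,t+R@np.array(q)))
# spindle
for l in ['spindle_seat','hood_handle','hood_hinge']:
  for n in ['scene','side','wrist']:
    cc=capture(n)
    for d in landmark_of(n,l): print(l,n,round(d['score'],2),np.round(d['point']),onz(cc,s,d['point'],.057 if 'sp' in l else .047 if 'hinge' in l else .25))
# refined ring centers by own threshold in side & scene
E
```

```text
[[ 0.0008  0.9547  0.2976  0.0836]
 [ 1.     -0.0005 -0.0013  0.0006]
 [-0.0011  0.2976 -0.9547 -0.1631]
 [ 0.      0.      0.      1.    ]] 299.47382679162206 -0.05417540981916967 277.3628369276036 207.52831689136838
[0, 0, 0] [275.9028 259.3488]
[0, 0, 0.1] [276.2834 209.199 ]
[0, 0, 0.15] [276.3902 195.1917]
[0.05, 0, 0.1] [276.2724 154.6493]
[0.08, 0, 0.1] [276.2674 119.1054]
[0.08, 0, 0.15] [276.3855 118.3992]
[0.05, 0, 0.05] [276.1071 163.6418]
spindle_seat scene 0.86 [235. 184.] [0.5378 0.0918 0.057 ]
spindle_seat side 0.72 [257. 192.] [0.533  0.0876 0.057 ]
spindle_seat wrist 0.69 [199. 280.] [0.5284 0.0893 0.057 ]
hood_handle scene 0.97 [153. 155.] [0.4201 0.2252 0.25  ]
hood_handle side 0.7 [186. 109.] [0.418  0.2196 0.25  ]
hood_handle side 0.24 [223. 186.] [ 0.3604 -0.1523  0.25  ]
hood_hinge scene 0.62 [200. 194.] [0.4789 0.1683 0.047 ]
hood_hinge side 0.74 [222. 186.] [0.4737 0.1709 0.047 ]
hood_hinge side 0.19 [186. 108.] [0.5661 0.7476 0.047 ]
hood_hinge wrist 0.96 [212. 323.] [0.4677 0.1668 0.047 ]
```

step_arm(
  linear=[
    [36,-14,50],
    [36,-14,50],
    [36,-13,50],
    [36,-13,50],
    [10,0,20],
    [0,0,0],
    [0,0,0],
  ],
  delta_rot=[
    [0,0,0],
    [0,0,0],
    [0,0,0],
    [0,0,0],
    [0,0,0],
    [0,0,0],
    [0,0,0],
  ],
  grip=[87,87,87,87,87,87,87],
)

```text
time_s: 6.62
tcp_pos: [0.6303, -0.2438, 0.127]
ee_rot: [[0.502, -0.865, 0.004], [-0.865, -0.502, -0.001], [0.003, -0.003, -1.0]]
wrist_force: [0.3, 0.0, 0.5]
gripper_width: 1.003
gripper_force: 0.0
```

```bash
python3 look.py w2 wheel_64 nut
```

```text
tcp [ 0.6303 -0.2438  0.127 ] t 6.625
wheel_64 S 0.93 [230. 270.] circ ctr mm [ 634.5 -151.2] diam 52.0 rgb [134. 107.  94.]
wheel_64 S 0.85 [280. 178.] circ ctr mm [ 636.8 -259.5] diam 57.3 rgb [157. 122. 107.]
wheel_64 L 0.78 [279.8 188.1] [ 635.1537 -258.3175    5.    ]
wheel_64 L 0.57 [230.8 279.3] [ 629.9042 -144.3075    5.    ]
nut S 0.63 [373. 237.] circ ctr mm [ 532.1 -257.7] diam 40.4 rgb [107. 111. 119.]
nut S 0.54 [316. 321.] circ ctr mm [ 527.8 -156.7] diam 38.6 rgb [222. 223. 226.]
nut L 0.84 [368.3 242.9] [ 527.091 -254.677    7.   ]
```

View pics/w2.png

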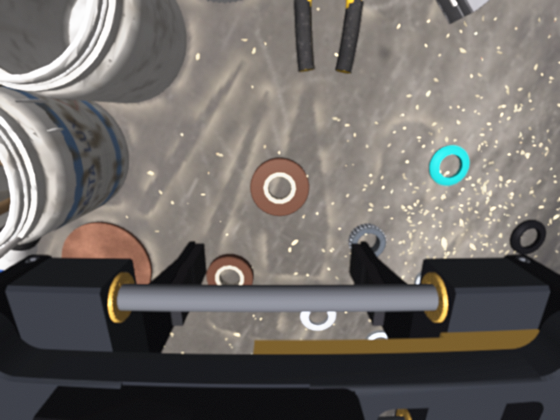

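```bash
cat >> h.py <<'E'
def ring(c,s,xy,D,z,mode):
    """own fit: outer circle of a ring with top face at height z near xy (m); returns centre mm, diam mm"""
    # resample to a metric top view at height z, 0.25 mm/px
    n=int(D*1.4*4); g=(np.arange(n)-n/2)/4000
    X,Y=np.meshgrid(xy[0]+g,xy[1]+g); T=np.linalg.inv(cam(c,s))
    P=np.stack([X.ravel(),Y.ravel(),np.full(X.size,z)])
    q=(T[:3,:3]@P+T[:3,3:]).T*[1,-1,-1]
    uv=cv2.projectPoints(q,np.zeros(3),np.zeros(3),K(c),np.array([c['k1'],0,0,0.]))[0].reshape(n,n,2).astype(np.float32)
    im=cv2.remap(c['img'],uv[...,0],uv[...,1],cv2.INTER_LINEAR)
    i=im.astype(int)
    m={'brown':(i[...,0]-i[...,2]>22),'bright':i.min(2)>200,'dark':i.max(2)<90}[mode].astype(np.uint8)
    m=cv2.morphologyEx(m,cv2.MORPH_OPEN,np.ones((5,5)))
    cs=max(cv2.findContours(m,0,1)[0],key=cv2.contourArea)
    (e,ax,_)=cv2.fitEllipse(cv2.convexHull(cs)); e=np.array(e)
    return (xy+(e-n/2)/4000)*1000, np.array(ax)/4, im
E
python3 - <<'E'
from h import *
np.set_printoptions(precision=1,suppress=True)
s=sense(); c=capture('wrist')
e,a,im=ring(c,s,np.array([.637,-.259]),57,.010,'brown'); print('57',e,a)
sc=capture('scene')
for w,nm,xy,D,z,m in [(0,'57',[.637,-.259],57,.01,'brown'),(0,'50',[.634,-.151],50,.01,'brown'),(0,'fl',[.523,-.153],40,.006,'bright'),(0,'sa',[.44,-.156],33,.007,'bright'),(0,'sb',[.44,-.249],33,.007,'bright')]:
    try:
        e,a,_=ring(sc,None,np.array(xy),D,z,m); print(nm,e,a)
    except Exception as ex: print(nm,ex)
ty=np.array([-.865,-.502])
for p in [(405,179),(395,172),(372,160),(425,172)]:
    P=onz(sc,None,p,0)[:2]; d=P-[.637,-.259]; print(p,P*1000,'along -ty',-d@ty*1000,'tx',d@np.array([.502,-.865])*1000)
E
```

```text
57 [ 636.6 -259.6] [57.8 58.3]
57 [ 634.9 -257.3] [56.6 58.5]
50 [ 631.3 -146.1] [49.8 51.6]
fl [ 520.9 -149.9] [36.9 37.7]
sa [ 439.3 -153. ] [30.8 31.2]
sb [ 439.3 -248. ] [30.9 31.5]
(405, 179) [ 778.5 -325.7] along -ty 88.94269969986576 tx 128.7591066340717
(395, 172) [ 791.9 -292.6] along -ty 117.13089900613733 tx 106.78169267118433
(372, 160) [ 808.8 -218.3] along -ty 169.04223511399755 tx 51.01656942449372
(425, 172) [ 825.3 -372. ] along -ty 106.09374711947561 tx 192.2887470555622
```

The fitted diameters are 58 and 50.7 mm, so these are wheel_57 and wheel_50. I grasp wheel_57 first.

step_arm(
  linear=[
    [8,1,30],
    [8,1,30],
    [0,0,30],
    [0,0,20],
    [0,0,8],
    [0,0,5],
    [0,0,0],
    [0,0,0],
  ],
  delta_rot=[
    [0,0,0],
    [0,0,0],
    [0,0,0],
    [0,0,0],
    [0,0,0],
    [0,0,0],
    [0,0,0],
    [0,0,0],
  ],
  grip=[87,87,87,87,87,87,87,60],
)

```text
time_s: 7.98
tcp_pos: [0.6365, -0.259, 0.0024]
ee_rot: [[0.501, -0.865, 0.002], [-0.865, -0.501, -0.0], [0.001, -0.001, -1.0]]
wrist_force: [0.0, -0.1, 0.2]
gripper_width: 0.95
gripper_force: 0.0
```

step_arm(
  linear=[
    [0,0,0],
    [0,0,0],
    [0,0,0],
    [0,0,0],
  ],
  delta_rot=[
    [0,0,0],
    [0,0,0],
    [0,0,0],
    [0,0,0],
  ],
  grip=[45,45,45,45],
)

```text
time_s: 8.48
tcp_pos: [0.636, -0.2589, 0.0016]
ee_rot: [[0.501, -0.865, 0.0], [-0.865, -0.501, -0.0], [0.0, -0.0, -1.0]]
wrist_force: [-0.3, 0.4, 1.5]
gripper_width: 0.649
gripper_force: 30.0
```

step_arm(
  linear=[
    [0,0,-20],
    [0,0,-50],
    [0,0,-50],
    [-46,-9,-25],
    [-46,-9,-25],
    [-46,-9,-25],
    [-46,-9,-25],
    [-46,-9,-25],
    [-46,-8,-25],
    [-46,-8,-25],
  ],
  delta_rot=[
    [0,0,0],
    [0,0,0],
    [0,0,0],
    [0,0,0],
    [0,0,0],
    [0,0,0],
    [0,0,0],
    [0,0,0],
    [0,0,0],
    [0,0,0],
  ],
  grip=[45,45,45,45,45,45,45,45,45,45],
)

```text
time_s: 9.72
tcp_pos: [0.5263, 0.0515, 0.2987]
ee_rot: [[0.501, -0.865, 0.002], [-0.865, -0.501, 0.001], [0.0, -0.002, -1.0]]
wrist_force: [0.9, 1.0, 0.3]
gripper_width: 0.644
gripper_force: 30.0
```

step_arm(
  linear=[
    [-46,-8,-25],
    [-46,-8,-25],
    [0,0,0],
    [0,0,0],
    [0,0,0],
  ],
  delta_rot=[
    [0,0,0],
    [0,0,0],
    [0,0,-0.17],
    [0,0,0],
    [0,0,0],
  ],
  grip=[45,45,45,45,45],
)

```text
time_s: 10.35
tcp_pos: [0.4947, 0.1374, 0.3466]
ee_rot: [[0.638, -0.77, -0.0], [-0.77, -0.638, -0.0], [-0.0, 0.0, -1.0]]
wrist_force: [-0.6, 0.1, -0.4]
gripper_width: 0.647
gripper_force: 30.0
```

```bash
python3 look.py w3 spindle_seat
```

```text
tcp [0.4947 0.1374 0.3466] t 10.35
spindle_seat S 0.75 [274. 154.] circ ctr mm [480.3 154.9] diam 403.3 rgb [137. 146. 155.]
spindle_seat L 0.90 [274.1 133.6] [533.3733  96.0856  57.    ]
```

View pics/w3.png

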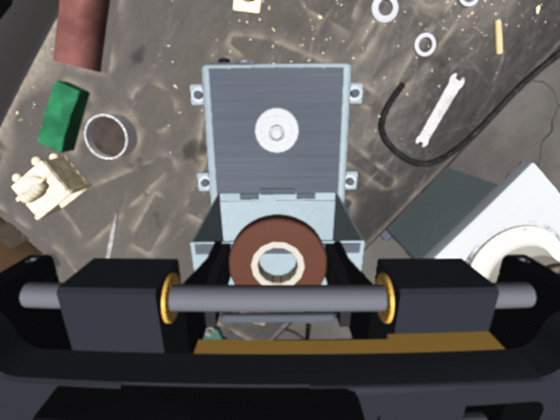

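The base sits square in the picture, so the yaw is right: front edge from (207,66) to (350,66), seat centre near (276,131). wheel_57 is held level. Next I fit the seat, the spindle tip and the held wheel precisely.

```bash
cat > spin.py <<'E'
from h import *
np.set_printoptions(precision=1,suppress=True)
s=sense(); c=capture('wrist')
x=np.array([.533,.0905])
i=c['img']
for k in range(2):
    e,a,im=ring(c,s,x,45,.057,'bright'); x=e/1000
print('seat',e,a); cv2.imwrite('pics/seat.png',im[:,:,::-1])
g=cv2.cvtColor(im,cv2.COLOR_RGB2GRAY); print(np.percentile(g,[5,25,50,75,95]))
im2=ring(c,s,x,45,.121,'bright')[2]; cv2.imwrite('pics/tip.png',im2[:,:,::-1])
cv2.imwrite('pics/both.png',np.hstack([cv2.resize(q[:,:,::-1],(400,400)) for q in (im,im2)]))
E
python3 spin.py
```

```text
seat [533.9  90.3] [62.7 62.9]
[115. 207. 244. 246. 248.]
```

View pics/both.png

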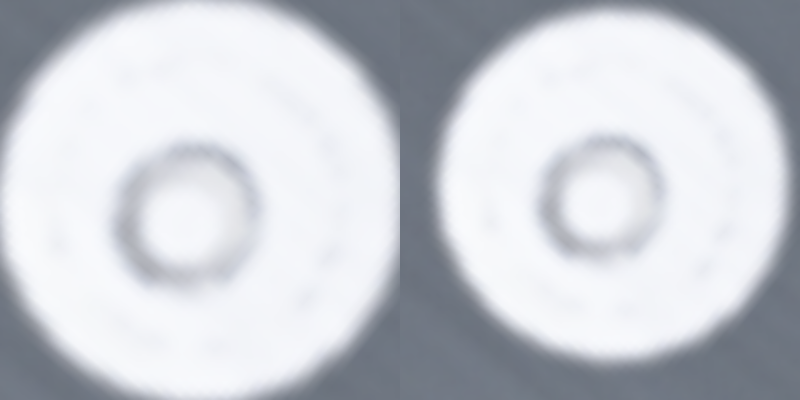

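```bash
cat > held.py <<'E'
import sys
from h import *
np.set_printoptions(precision=1,suppress=True)
# usage: held.py D height_of_top_above_tcp mode [sx sy]
s=sense(); c=capture('wrist'); D,h=float(sys.argv[1]),float(sys.argv[2])
t=np.array(s['tcp_pos']); R=np.array(s['ee_rot'])
e,a,im=ring(c,s,t[:2],D,t[2]+h,sys.argv[3]); cv2.imwrite('pics/held.png',im[:,:,::-1])
d=np.append(e/1000-t[:2],0)@R*1000; print('tcp',t*1000,'held ctr in tool',d[:2],'axes',a)
sp=np.array([.5341,.0900]); go=np.append(sp-e/1000,0)@R*1000
go2=np.append(sp-t[:2],0)@R*1000
print('tool shift to put held centre on spindle',go[:2],' tcp-only',go2[:2],'t',s['time_s'])
E
python3 held.py 57 .0084 brown
```

```text
tcp [495.  137.4 346.2] held ctr in tool [2.9 1. ] axes [53.1 56.8]
tool shift to put held centre on spindle [58.5 -0.8]  tcp-only [61.4  0.2] t 10.55
```

step_arm(
  linear=[
    [30,0,20],
    [30.5,-0.5,40],
    [0,0,50],
    [0,0,50],
    [0,0,40],
    [0,0,5],
    [0,0,0],
    [0,0,0],
  ],
  delta_rot=[
    [0,0,0],
    [0,0,0],
    [0,0,0],
    [0,0,0],
    [0,0,0],
    [0,0,0],
    [0,0,0],
    [0,0,0],
  ],
  grip=[45,45,45,45,45,45,45,45],
)

```text
time_s: 11.6
tcp_pos: [0.5355, 0.0924, 0.1435]
ee_rot: [[0.641, -0.768, 0.004], [-0.768, -0.641, 0.001], [0.001, -0.004, -1.0]]
wrist_force: [0.2, 0.2, -0.1]
gripper_width: 0.644
gripper_force: 30.0
```

step_arm(
  linear=[
    [0,0,8],
    [0,0,8],
    [0,0,6],
    [0,0,5],
    [0,0,5],
    [0,0,0],
  ],
  delta_rot=[
    [0,0,0],
    [0,0,0],
    [0,0,0],
    [0,0,0],
    [0,0,0],
    [0,0,0],
  ],
  grip=[45,45,45,45,45,45],
)

```text
time_s: 12.35
tcp_pos: [0.5338, 0.0917, 0.1089]
ee_rot: [[0.64, -0.768, -0.001], [-0.768, -0.64, -0.0], [-0.0, 0.001, -1.0]]
wrist_force: [0.2, -0.1, 0.1]
gripper_width: 0.643
gripper_force: 30.0
```

step_arm(
  linear=[
    [0,0,12],
    [0,0,12],
    [0,0,12],
    [0,0,8],
    [0,0,4],
    [0,0,2],
    [0,0,0],
  ],
  delta_rot=[
    [0,0,0],
    [0,0,0],
    [0,0,0],
    [0,0,0],
    [0,0,0],
    [0,0,0],
    [0,0,0],
  ],
  grip=[45,45,45,45,45,45,45],
)

```text
time_s: 13.22
tcp_pos: [0.5342, 0.0919, 0.0595]
ee_rot: [[0.64, -0.768, 0.0], [-0.768, -0.64, 0.0], [0.0, -0.0, -1.0]]
wrist_force: [0.7, 0.3, -0.4]
gripper_width: 0.648
gripper_force: 30.0
```

step_arm(
  linear=[
    [0,0,1.2],
    [0,0,0],
    [0,0,0],
    [0,0,0],
    [0,0,0],
    [0,0,-50],
    [0,0,-50],
    [0,0,0],
    [0,0,0],
  ],
  delta_rot=[
    [0,0,0],
    [0,0,0],
    [0,0,0],
    [0,0,0],
    [0,0,0],
    [0,0,0],
    [0,0,0],
    [0,0,0],
    [0,0,0],
  ],
  grip=[45,45,75,75,75,75,75,75,75],
)

```text
time_s: 14.35
tcp_pos: [0.5335, 0.0917, 0.1579]
ee_rot: [[0.64, -0.768, -0.001], [-0.768, -0.64, 0.0], [-0.001, 0.0, -1.0]]
wrist_force: [-0.4, -0.3, 0.3]
gripper_width: 0.862
gripper_force: 0.0
```

```bash
python3 - <<'E'
from h import *
np.set_printoptions(precision=1,suppress=True)
s=sense(); c=capture('wrist'); save(c,'w4.png')
e,a,im=ring(c,s,np.array([.534,.091]),57,.067,'brown'); print(e,a,s['tcp_pos']*1000, s['wrist_force'])
sc=capture('scene')
for nm,xy,D,z,m in [('50',[.634,-.151],50,.01,'brown'),('fl',[.523,-.153],40,.006,'bright'),('sa',[.44,-.156],33,.007,'bright'),('sb',[.44,-.249],33,.007,'bright')]:
    e,a,_=ring(sc,None,np.array(xy),D,z,m); print(nm,e,a)
E
```

```text
[533.9  90.6] [55.7 57. ] [533.5  91.7 157.9] [-0.4 -0.3  0.3]
50 [ 631.3 -146.2] [49.8 51.7]
fl [ 520.9 -149.9] [37.2 37.9]
sa [ 439.3 -153. ] [30.8 31.4]
sb [ 439.3 -248. ] [31.3 31.7]
```

View pics/w4.png

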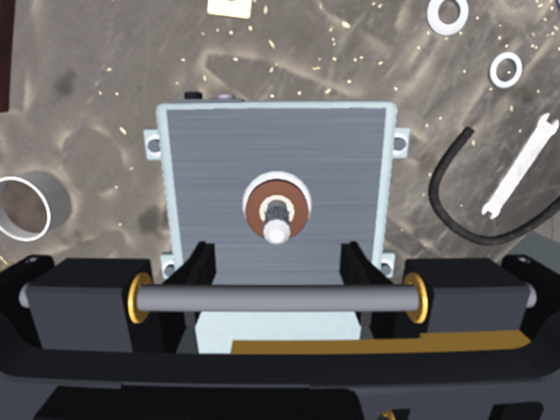

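wheel_57 is seated: its top face fits a 57 mm circle at z = 67 mm, centred on the spindle. Next is the nearer spacer.

step_arm(
  linear=[
    [26,45.9,0],
    [26,45.9,0],
    [26,45.9,10],
    [26,45.9,20],
    [26,45.9,30],
    [0,0,0],
    [0,0,0],
  ],
  delta_rot=[
    [0,0,0],
    [0,0,0],
    [0,0,0],
    [0,0,0],
    [0,0,0],
    [0,0,0],
    [0,0,0],
  ],
  grip=[60,60,60,60,60,60,60],
)

```text
time_s: 15.32
tcp_pos: [0.4411, -0.1552, 0.0976]
ee_rot: [[0.64, -0.768, -0.001], [-0.768, -0.64, -0.0], [-0.001, 0.001, -1.0]]
wrist_force: [0.1, 0.0, 0.9]
gripper_width: 0.689
gripper_force: 0.0
```

```bash
cat > tgt.py <<'E'
import sys
from h import *
np.set_printoptions(precision=1,suppress=True)
x,y,D,z=map(float,sys.argv[1:5]); s=sense(); c=capture('wrist'); save(c,'t.png')
xy=np.array([x,y])
for k in range(3): e,a,im=ring(c,s,xy,D,z,sys.argv[5]); xy=e/1000
t=np.array(s['tcp_pos']); d=np.append(xy-t[:2],0)@np.array(s['ee_rot'])*1000
print('ctr',e,'axes',a,'tcp',t*1000,'shift',d[:2],'t',s['time_s'])
E
python3 tgt.py .4405 -.155 33 .007 bright
```

```text
ctr [ 440.2 -155.2] axes [33.4 33.9] tcp [ 441.1 -155.2   97.6] shift [-0.5  0.7] t 15.325
```

step_arm(
  linear=[
    [-0.5,0.5,40],
    [0,0,40],
    [0,0,11],
    [0,0,4],
    [0,0,0],
    [0,0,0],
    [0,0,0],
    [0,0,0],
    [0,0,0],
  ],
  delta_rot=[
    [0,0,0],
    [0,0,0],
    [0,0,0],
    [0,0,0],
    [0,0,0],
    [0,0,0],
    [0,0,0],
    [0,0,0],
    [0,0,0],
  ],
  grip=[60,60,60,60,60,25,25,25,25],
)

```text
time_s: 16.5
tcp_pos: [0.4405, -0.155, 0.0035]
ee_rot: [[0.64, -0.768, 0.0], [-0.768, -0.64, -0.0], [0.0, -0.0, -1.0]]
wrist_force: [-0.3, 0.3, 2.1]
gripper_width: 0.355
gripper_force: 30.0
```

step_arm(
  linear=[
    [0,0,-50],
    [0,0,-50],
    [-26,-46,-48],
    [-26,-46,0],
    [-26,-46,0],
    [-26,-46,0],
    [-25.5,-46,0],
    [0,0,0],
    [0,0,0],
  ],
  delta_rot=[
    [0,0,0],
    [0,0,0],
    [0,0,0],
    [0,0,0],
    [0,0,0],
    [0,0,0],
    [0,0,0],
    [0,0,0],
    [0,0,0],
  ],
  grip=[25,25,25,25,25,25,25,25,25],
)

```text
time_s: 17.62
tcp_pos: [0.531, 0.0855, 0.1446]
ee_rot: [[0.641, -0.768, -0.002], [-0.768, -0.641, -0.001], [-0.001, 0.002, -1.0]]
wrist_force: [-0.2, 0.7, -0.9]
gripper_width: 0.351
gripper_force: 30.0
```

```bash
python3 held.py 33 .005 bright; python3 - <<'E'
from h import *
c=capture('scene')
for n in ['nut']: 
    for d in landmark_of('scene',n): print(n,d['score'],onz(c,None,d['point'],.007))
E
```

```text
tcp [531.   85.5 144.6] held ctr in tool [1.  1.1] axes [32.2 33. ]
tool shift to put held centre on spindle [-2.5 -6.3]  tcp-only [-1.5 -5.3] t 17.625
nut 0.47 [ 0.52969073 -0.24644756  0.007     ]
```

step_arm(
  linear=[
    [-2.4,-6,5],
    [0,0,8],
    [0,0,8],
    [0,0,5],
    [0,0,5],
    [0,0,4],
    [0,0,0],
  ],
  delta_rot=[
    [0,0,0],
    [0,0,0],
    [0,0,0],
    [0,0,0],
    [0,0,0],
    [0,0,0],
    [0,0,0],
  ],
  grip=[25,25,25,25,25,25,25],
)

```text
time_s: 18.65
tcp_pos: [0.5347, 0.0913, 0.1099]
ee_rot: [[0.64, -0.768, -0.001], [-0.768, -0.64, -0.0], [-0.0, 0.001, -1.0]]
wrist_force: [-0.3, 0.0, -0.1]
gripper_width: 0.351
gripper_force: 30.0
```

step_arm(
  linear=[
    [0,0,12],
    [0,0,12],
    [0,0,8],
    [0,0,4],
    [0,0,1],
    [0,0,0],
  ],
  delta_rot=[
    [0,0,0],
    [0,0,0],
    [0,0,0],
    [0,0,0],
    [0,0,0],
    [0,0,0],
  ],
  grip=[25,25,25,25,25,25],
)

```text
time_s: 19.4
tcp_pos: [0.535, 0.0914, 0.0733]
ee_rot: [[0.64, -0.768, 0.0], [-0.768, -0.64, 0.0], [0.0, -0.0, -1.0]]
wrist_force: [-0.0, 0.9, -0.3]
gripper_width: 0.351
gripper_force: 30.0
```

step_arm(
  linear=[
    [0,0,2.5],
    [0,0,0],
    [0,0,0],
    [0,0,0],
    [0,0,0],
    [0,0,-45],
    [0,0,-45],
    [0,0,0],
  ],
  delta_rot=[
    [0,0,0],
    [0,0,0],
    [0,0,0],
    [0,0,0],
    [0,0,0],
    [0,0,0],
    [0,0,0],
    [0,0,0],
  ],
  grip=[25,25,50,50,50,60,60,80],
)

```text
time_s: 20.4
tcp_pos: [0.5373, 0.0923, 0.1649]
ee_rot: [[0.641, -0.768, 0.009], [-0.768, -0.641, 0.003], [0.003, -0.009, -1.0]]
wrist_force: [-0.1, -0.0, 0.1]
gripper_width: 0.734
gripper_force: 0.0
```

```bash
python3 tgt.py .534 .0905 33 .074 bright
```

```text
ctr [523.3 103.1] axes [21.8 22.4] tcp [537.3  92.3 164.9] shift [-17.3   3.8] t 20.4
```

step_arm(
  linear=[
    [50,16,0],
    [50,16,0],
    [50,16,10],
    [50,16,20],
    [48.5,15,20],
    [0,0,0],
    [0,0,0],
  ],
  delta_rot=[
    [0,0,0],
    [0,0,0],
    [0,0,0],
    [0,0,0],
    [0,0,0],
    [0,0,0],
    [0,0,0],
  ],
  grip=[80,80,80,80,80,80,80],
)

```text
time_s: 21.32
tcp_pos: [0.6324, -0.15, 0.1093]
ee_rot: [[0.64, -0.768, -0.003], [-0.768, -0.64, 0.0], [-0.002, 0.002, -1.0]]
wrist_force: [0.0, -0.1, -1.0]
gripper_width: 0.92
gripper_force: 0.0
```

```bash
python3 tgt.py .6335 -.150 50 .010 brown
```

```text
ctr [ 633.5 -147.5] axes [50.6 53.7] tcp [ 632.4 -150.   109.3] shift [-1.3 -2.5] t 21.325
```

```bash
python3 tgt.py .6335 -.148 33 .010 bright; python3 - <<'E'
import cv2
cv2.imwrite('pics/t2.png',cv2.resize(cv2.imread('pics/t.png')[100:300,170:390],None,fx=3,fy=3))
E
```

```text
ctr [ 632.8 -147.9] axes [29.9 30. ] tcp [ 632.8 -149.4  110.2] shift [-1.1 -1. ] t 21.375
```

View pics/t2.png

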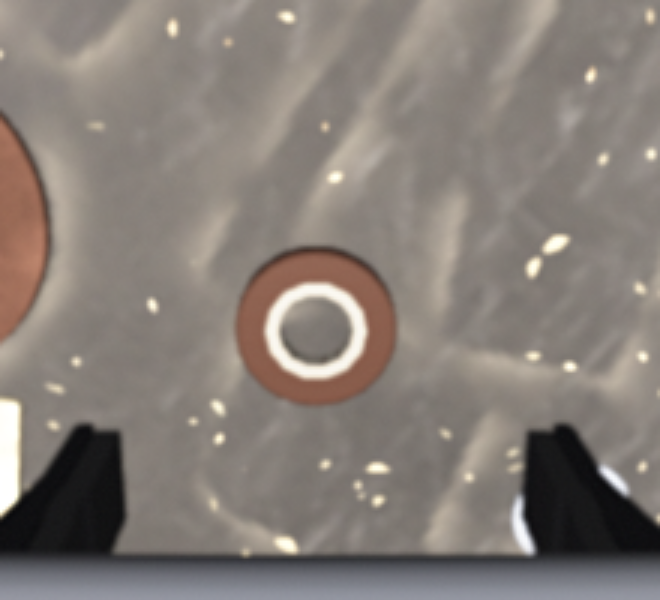

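step_arm(
  linear=[
    [-1.1,-0.8,40],
    [0,0,40],
    [0,0,20],
    [0,0,6],
    [0,0,1.5],
    [0,0,0],
    [0,0,0],
    [0,0,0],
    [0,0,0],
    [0,0,0],
  ],
  delta_rot=[
    [0,0,0],
    [0,0,0],
    [0,0,0],
    [0,0,0],
    [0,0,0],
    [0,0,0],
    [0,0,0],
    [0,0,0],
    [0,0,0],
    [0,0,0],
  ],
  grip=[80,80,80,80,80,38,38,38,38,38],
)

```text
time_s: 22.68
tcp_pos: [0.6335, -0.1488, 0.0036]
ee_rot: [[0.64, -0.768, 0.001], [-0.768, -0.64, -0.0], [0.001, -0.001, -1.0]]
wrist_force: [-0.0, 0.1, 2.3]
gripper_width: 0.555
gripper_force: 30.0
```

step_arm(
  linear=[
    [0,0,-50],
    [0,0,-50],
    [-20,-10,-48],
    [-46,-14,0],
    [-46,-14,0],
    [-46,-14,0],
    [-46,-14,0],
    [-44,-12,0],
    [0,0,0],
    [0,0,0],
  ],
  delta_rot=[
    [0,0,0],
    [0,0,0],
    [0,0,0],
    [0,0,0],
    [0,0,0],
    [0,0,0],
    [0,0,0],
    [0,0,0],
    [0,0,0],
    [0,0,0],
  ],
  grip=[38,38,38,38,38,38,38,38,38,38],
)

```text
time_s: 23.92
tcp_pos: [0.5342, 0.0916, 0.1511]
ee_rot: [[0.641, -0.768, -0.0], [-0.768, -0.641, -0.0], [0.0, 0.0, -1.0]]
wrist_force: [1.1, -0.1, -0.3]
gripper_width: 0.555
gripper_force: 30.0
```

```bash
python3 held.py 33 .007 bright;python3 - <<'E'
from h import *
save(capture('side'),'side2.png'); import cv2
cv2.imwrite('pics/side2c.png',cv2.resize(cv2.imread('pics/side2.png')[100:260,170:330],None,fx=3.5,fy=3.5))
E
```

```text
tcp [534.2  91.6 151.1] held ctr in tool [-0.8  1.1] axes [29.2 30.2]
tool shift to put held centre on spindle [2. 0.]  tcp-only [1.1 1.1] t 23.925
```

View pics/side2c.png

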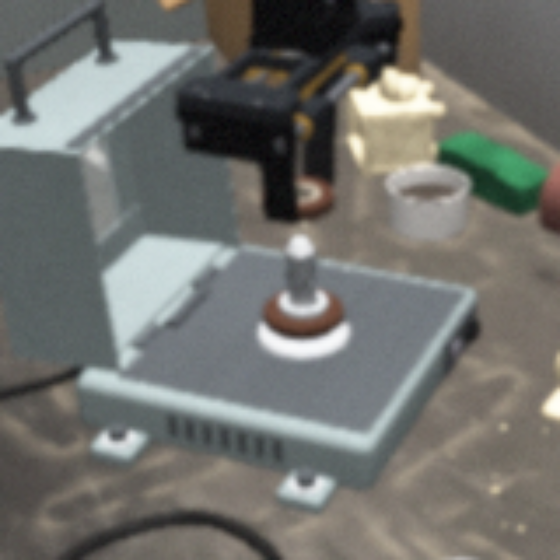

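The pack shows wheel_57 with the spacer on it, and wheel_50 is held above. Lowering it.

step_arm(
  linear=[
    [1.7,0,8],
    [0,0,10],
    [0,0,8],
    [0,0,6],
    [0,0,5],
    [0,0,4],
    [0,0,0],
  ],
  delta_rot=[
    [0,0,0],
    [0,0,0],
    [0,0,0],
    [0,0,0],
    [0,0,0],
    [0,0,0],
    [0,0,0],
  ],
  grip=[38,38,38,38,38,38,38],
)

```text
time_s: 24.9
tcp_pos: [0.5353, 0.0904, 0.11]
ee_rot: [[0.64, -0.768, -0.0], [-0.768, -0.64, -0.0], [-0.0, 0.0, -1.0]]
wrist_force: [0.1, 1.2, -1.4]
gripper_width: 0.55
gripper_force: 30.0
```

step_arm(
  linear=[
    [0,0,12],
    [0,0,10],
    [0,0,6],
    [0,0,3],
    [0,0,0],
    [0,0,0],
  ],
  delta_rot=[
    [0,0,0],
    [0,0,0],
    [0,0,0],
    [0,0,0],
    [0,0,0],
    [0,0,0],
  ],
  grip=[38,38,38,38,38,38],
)

```text
time_s: 25.65
tcp_pos: [0.5357, 0.0905, 0.0795]
ee_rot: [[0.64, -0.768, 0.001], [-0.768, -0.64, 0.0], [0.0, -0.001, -1.0]]
wrist_force: [0.0, -0.4, -1.2]
gripper_width: 0.558
gripper_force: 30.0
```

step_arm(
  linear=[
    [0,0,1.8],
    [0,0,0],
    [0,0,0],
    [0,0,0],
    [0,0,0],
    [0,0,-45],
    [0,0,-42],
    [0,0,0],
  ],
  delta_rot=[
    [0,0,0],
    [0,0,0],
    [0,0,0],
    [0,0,0],
    [0,0,0],
    [0,0,0],
    [0,0,0],
    [0,0,0],
  ],
  grip=[38,38,68,68,68,68,60,60],
)

```text
time_s: 26.65
tcp_pos: [0.5377, 0.0913, 0.1683]
ee_rot: [[0.641, -0.768, 0.008], [-0.768, -0.641, 0.003], [0.003, -0.008, -1.0]]
wrist_force: [-0.4, 0.6, -0.8]
gripper_width: 0.702
gripper_force: 0.0
```

step_arm(
  linear=[
    [29,41.5,0],
    [29,41.5,0],
    [29,41.5,10],
    [29,41.5,15],
    [28,41.5,15],
    [28,41.5,15],
    [28,41.5,10],
    [0,0,0],
    [0,0,0],
  ],
  delta_rot=[
    [0,0,0],
    [0,0,0],
    [0,0,0],
    [0,0,0],
    [0,0,0],
    [0,0,0],
    [0,0,0],
    [0,0,0],
    [0,0,0],
  ],
  grip=[60,60,60,60,60,60,60,60,60],
)

```text
time_s: 27.78
tcp_pos: [0.44, -0.2492, 0.0989]
ee_rot: [[0.64, -0.768, -0.001], [-0.768, -0.64, 0.0], [-0.001, 0.0, -1.0]]
wrist_force: [0.3, 0.2, 0.8]
gripper_width: 0.691
gripper_force: 0.0
```

```bash
python3 tgt.py .4405 -.2495 33 .007 bright
```

```text
ctr [ 440.1 -250.1] axes [33.5 34.8] tcp [ 440.  -249.2   98.9] shift [0.7 0.5] t 27.775
```

step_arm(
  linear=[
    [0.7,0.3,40],
    [0,0,40],
    [0,0,11],
    [0,0,4],
    [0,0,0],
    [0,0,0],
    [0,0,0],
    [0,0,0],
    [0,0,0],
  ],
  delta_rot=[
    [0,0,0],
    [0,0,0],
    [0,0,0],
    [0,0,0],
    [0,0,0],
    [0,0,0],
    [0,0,0],
    [0,0,0],
    [0,0,0],
  ],
  grip=[60,60,60,60,25,25,25,25,25],
)

```text
time_s: 28.95
tcp_pos: [0.4409, -0.2501, 0.005]
ee_rot: [[0.641, -0.768, 0.001], [-0.768, -0.641, -0.0], [0.001, -0.0, -1.0]]
wrist_force: [-0.5, 0.2, 4.8]
gripper_width: 0.343
gripper_force: 30.0
```

step_arm(
  linear=[
    [0,0,-50],
    [-5,-8,-50],
    [-16,-23,-48],
    [-30,-43,0],
    [-30,-43,0],
    [-30,-43,0],
    [-30,-43,0],
    [-30,-43,0],
    [-30,-44,0],
    [0,0,0],
  ],
  delta_rot=[
    [0,0,0],
    [0,0,0],
    [0,0,0],
    [0,0,0],
    [0,0,0],
    [0,0,0],
    [0,0,0],
    [0,0,0],
    [0,0,0],
    [0,0,0],
  ],
  grip=[25,25,25,25,25,25,25,25,25,25],
)

```text
time_s: 30.2
tcp_pos: [0.5353, 0.0931, 0.1519]
ee_rot: [[0.644, -0.765, 0.0], [-0.765, -0.644, 0.0], [-0.0, -0.0, -1.0]]
wrist_force: [-1.3, -0.2, 0.9]
gripper_width: 0.344
gripper_force: 30.0
```

step_arm(
  linear=[
    [0,0,0],
  ],
  delta_rot=[
    [0,0,0],
  ],
  grip=[25],
)

```text
time_s: 30.32
tcp_pos: [0.5339, 0.0899, 0.1518]
ee_rot: [[0.641, -0.768, -0.002], [-0.768, -0.641, -0.0], [-0.001, 0.002, -1.0]]
wrist_force: [-0.5, -0.4, 0.6]
gripper_width: 0.345
gripper_force: 30.0
```

```bash
python3 held.py 33 .004 bright
```

```text
tcp [533.9  89.9 151.8] held ctr in tool [0.6 1.1] axes [31.7 33. ]
tool shift to put held centre on spindle [-0.6 -1.3]  tcp-only [ 0.1 -0.2] t 30.325
```

step_arm(
  linear=[
    [-0.6,-1.2,8],
    [0,0,10],
    [0,0,8],
    [0,0,6],
    [0,0,5],
    [0,0,3],
    [0,0,0],
  ],
  delta_rot=[
    [0,0,0],
    [0,0,0],
    [0,0,0],
    [0,0,0],
    [0,0,0],
    [0,0,0],
    [0,0,0],
  ],
  grip=[25,25,25,25,25,25,25],
)

```text
time_s: 31.25
tcp_pos: [0.5351, 0.0913, 0.1123]
ee_rot: [[0.64, -0.768, -0.0], [-0.768, -0.64, -0.0], [-0.0, 0.0, -1.0]]
wrist_force: [-0.2, -1.0, -0.2]
gripper_width: 0.347
gripper_force: 30.0
```

step_arm(
  linear=[
    [0,0,8],
    [0,0,6],
    [0,0,4],
    [0,0,2],
    [0,0,0],
    [0,0,0],
  ],
  delta_rot=[
    [0,0,0],
    [0,0,0],
    [0,0,0],
    [0,0,0],
    [0,0,0],
    [0,0,0],
  ],
  grip=[25,25,25,25,25,25],
)

```text
time_s: 32.0
tcp_pos: [0.5353, 0.0914, 0.0926]
ee_rot: [[0.64, -0.768, 0.0], [-0.768, -0.64, 0.0], [0.0, -0.0, -1.0]]
wrist_force: [-0.0, -0.4, -0.2]
gripper_width: 0.339
gripper_force: 30.0
```

step_arm(
  linear=[
    [0,0,3],
    [0,0,0],
    [0,0,0],
    [0,0,0],
    [0,0,0],
    [0,0,-40],
    [0,0,-35],
    [0,0,0],
  ],
  delta_rot=[
    [0,0,0],
    [0,0,0],
    [0,0,0],
    [0,0,0],
    [0,0,0],
    [0,0,0],
    [0,0,0],
    [0,0,0],
  ],
  grip=[25,25,50,50,50,60,65,65],
)

```text
time_s: 33.0
tcp_pos: [0.5371, 0.0921, 0.1677]
ee_rot: [[0.641, -0.768, 0.007], [-0.768, -0.641, 0.003], [0.002, -0.007, -1.0]]
wrist_force: [0.4, 0.3, -0.8]
gripper_width: 0.732
gripper_force: 0.0
```

step_arm(
  linear=[
    [36,33,0],
    [36,33,0],
    [36,33,15],
    [36,33,25],
    [35,34,25],
    [0,0,0],
    [0,0,0],
  ],
  delta_rot=[
    [0,0,0],
    [0,0,0],
    [0,0,0],
    [0,0,0],
    [0,0,0],
    [0,0,0],
    [0,0,0],
  ],
  grip=[65,65,65,65,65,65,65],
)

```text
time_s: 33.88
tcp_pos: [0.5222, -0.1525, 0.099]
ee_rot: [[0.64, -0.768, -0.001], [-0.768, -0.64, -0.0], [-0.0, 0.0, -1.0]]
wrist_force: [-0.3, -0.9, -0.4]
gripper_width: 0.746
gripper_force: 0.0
```

```bash
python3 tgt.py .5225 -.1523 40 .006 bright
```

```text
ctr [ 523.4 -152.1] axes [39.9 40.5] tcp [ 522.2 -152.5   99. ] shift [ 0.5 -1.2] t 33.875
```

step_arm(
  linear=[
    [0.5,-1,40],
    [0,0,40],
    [0,0,11],
    [0,0,4.5],
    [0,0,0],
    [0,0,0],
    [0,0,0],
    [0,0,0],
  ],
  delta_rot=[
    [0,0,0],
    [0,0,0],
    [0,0,0],
    [0,0,0],
    [0,0,0],
    [0,0,0],
    [0,0,0],
    [0,0,0],
  ],
  grip=[65,65,65,65,30,30,30,30],
)

```text
time_s: 34.92
tcp_pos: [0.5244, -0.1524, 0.0056]
ee_rot: [[0.641, -0.767, 0.002], [-0.767, -0.641, -0.001], [0.002, -0.001, -1.0]]
wrist_force: [-4.3, 0.9, 19.2]
gripper_width: 0.399
gripper_force: 19.0
```

step_arm(
  linear=[
    [0,0,-50],
    [-5,-5,-50],
    [-24,-22,-48],
    [-38,-34,0],
    [-38,-34,0],
    [-38,-34,0],
    [-36,-36,0],
    [0,0,0],
    [0,0,0],
    [0,0,0],
  ],
  delta_rot=[
    [0,0,0],
    [0,0,0],
    [0,0,0],
    [0,0,0],
    [0,0,0],
    [0,0,0],
    [0,0,0],
    [0,0,0],
    [0,0,0],
    [0,0,0],
  ],
  grip=[30,30,30,30,30,30,30,30,30,30],
)

```text
time_s: 36.17
tcp_pos: [0.5352, 0.0899, 0.1519]
ee_rot: [[0.639, -0.769, -0.0], [-0.769, -0.639, -0.0], [-0.0, 0.0, -1.0]]
wrist_force: [-0.5, -0.5, -0.0]
gripper_width: 0.343
gripper_force: 0.0
```

```bash
python3 held.py 40 .002 bright
```

```text
tcp [535.2  89.9 151.9] held ctr in tool [21.2  0.5] axes [23.6 26.8]
tool shift to put held centre on spindle [-21.9   0.3]  tcp-only [-0.8  0.8] t 36.175
```

The flange slipped out because the tips rode up its bevel. I go back to find it and grip lower.

step_arm(
  linear=[
    [36,33,0],
    [36,33,0],
    [36,33,10],
    [36,33,20],
    [28,33,20],
    [0,0,0],
    [0,0,0],
  ],
  delta_rot=[
    [0,0,0],
    [0,0,0],
    [0,0,0],
    [0,0,0],
    [0,0,0],
    [0,0,0],
    [0,0,0],
  ],
  grip=[65,65,65,65,65,65,65],
)

```text
time_s: 37.1
tcp_pos: [0.519, -0.1475, 0.1022]
ee_rot: [[0.639, -0.769, 0.001], [-0.769, -0.639, -0.0], [0.001, -0.0, -1.0]]
wrist_force: [0.2, -0.2, 0.3]
gripper_width: 0.742
gripper_force: 0.0
```

```bash
python3 tgt.py .5235 -.1523 40 .006 bright; python3 look.py w5 flange nut | grep -v 'wheel'
```

```text
ctr [ 521.2 -151. ] axes [40.1 40.3] tcp [ 519.  -147.5  102.2] shift [4.1 0.5] t 37.1
tcp [ 0.5193 -0.1469  0.1025] t 37.15
flange S 0.96 [273. 195.] circ ctr mm [ 521.3 -151.2] diam 40.1 rgb [243. 244. 247.]
flange S 0.94 [530. 137.] circ ctr mm [ 378.9 -345.7] diam 41.4 rgb [35. 34. 37.]
flange S 0.87 [453.  19.] circ ctr mm [ 504.4 -359.6] diam 40.3 rgb [ 52. 222. 223.]
flange L 0.87 [280.6 205.4] [ 518.561  -152.3689    3.    ]
flange L 0.84 [463.  28.] [ 501.8266 -360.653     3.    ]
flange L 0.70 [537.8 142.5] [ 378.6829 -346.4304    3.    ]
nut S 0.88 [362. 106.] circ ctr mm [ 531.5 -255.1] diam 38.5 rgb [115. 120. 129.]
nut L 0.91 [351.9 104.9] [ 529.9482 -257.3135    7.    ]
```

View pics/w5.png

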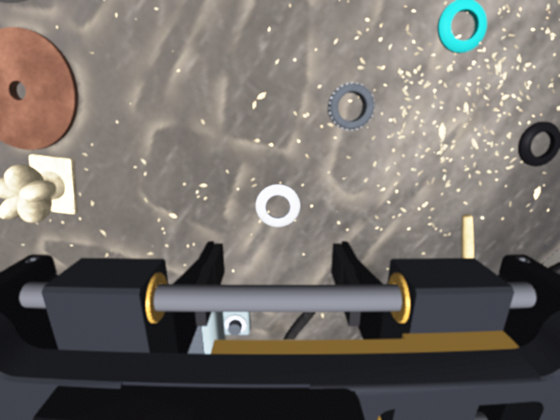

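step_arm(
  linear=[
    [4.1,0.5,40],
    [0,0,40],
    [0,0,14],
    [0,0,6],
    [0,0,0],
    [0,0,0],
  ],
  delta_rot=[
    [0,0,0],
    [0,0,0],
    [0,0,0],
    [0,0,0],
    [0,0,0],
    [0,0,0],
  ],
  grip=[60,55,50,48,48,48],
)

```text
time_s: 38.15
tcp_pos: [0.5221, -0.1503, 0.0032]
ee_rot: [[0.641, -0.768, 0.003], [-0.768, -0.641, -0.0], [0.002, -0.002, -1.0]]
wrist_force: [-0.5, -0.4, -0.5]
gripper_width: 0.551
gripper_force: 0.0
```

step_arm(
  linear=[
    [0,0,2],
    [0,0,0],
  ],
  delta_rot=[
    [0,0,0],
    [0,0,0],
  ],
  grip=[48,48],
)

```text
time_s: 38.4
tcp_pos: [0.5216, -0.1503, 0.0005]
ee_rot: [[0.641, -0.768, 0.001], [-0.768, -0.641, -0.0], [0.001, -0.001, -1.0]]
wrist_force: [0.1, 0.3, 2.1]
gripper_width: 0.557
gripper_force: 1.0
```

step_arm(
  linear=[
    [0,0,0],
    [0,0,0],
    [0,0,0],
    [0,0,0],
  ],
  delta_rot=[
    [0,0,0],
    [0,0,0],
    [0,0,0],
    [0,0,0],
  ],
  grip=[34,34,34,34],
)

```text
time_s: 38.9
tcp_pos: [0.5214, -0.1504, 0.0004]
ee_rot: [[0.641, -0.768, 0.001], [-0.768, -0.641, -0.0], [0.001, -0.0, -1.0]]
wrist_force: [-0.5, -1.0, 4.9]
gripper_width: 0.443
gripper_force: 30.5
```

step_arm(
  linear=[
    [0,0,-50],
    [-5,-5,-50],
    [-24,-22,-48],
    [-38,-34,0],
    [-38,-34,0],
    [-38,-34,0],
    [-33.5,-36,0],
    [0,0,0],
    [0,0,0],
    [0,0,0],
  ],
  delta_rot=[
    [0,0,0],
    [0,0,0],
    [0,0,0],
    [0,0,0],
    [0,0,0],
    [0,0,0],
    [0,0,0],
    [0,0,0],
    [0,0,0],
    [0,0,0],
  ],
  grip=[34,34,34,34,34,34,34,34,34,34],
)

```text
time_s: 40.15
tcp_pos: [0.5344, 0.0899, 0.1476]
ee_rot: [[0.639, -0.769, -0.001], [-0.769, -0.639, -0.0], [-0.0, 0.001, -1.0]]
wrist_force: [-0.6, -0.1, -0.3]
gripper_width: 0.44
gripper_force: 30.0
```

```bash
python3 held.py 40 .0055 bright
```

```text
tcp [534.4  89.9 147.6] held ctr in tool [7. 1.] axes [39.4 54.7]
tool shift to put held centre on spindle [-7.2 -0.8]  tcp-only [-0.3  0.2] t 40.15
```

step_arm(
  linear=[
    [-0.6,-0.8,8],
    [0,0,8],
    [0,0,6],
    [0,0,6],
    [0,0,5],
    [0,0,5],
    [0,0,0],
  ],
  delta_rot=[
    [0,0,0],
    [0,0,0],
    [0,0,0],
    [0,0,0],
    [0,0,0],
    [0,0,0],
    [0,0,0],
  ],
  grip=[34,34,34,34,34,34,34],
)

```text
time_s: 41.08
tcp_pos: [0.5348, 0.0918, 0.1095]
ee_rot: [[0.64, -0.768, -0.001], [-0.768, -0.64, -0.0], [-0.0, 0.001, -1.0]]
wrist_force: [-0.1, 0.0, -0.3]
gripper_width: 0.44
gripper_force: 30.0
```

step_arm(
  linear=[
    [0,0,6],
    [0,0,5],
    [0,0,4],
    [0,0,2],
    [0,0,0],
    [0,0,0],
  ],
  delta_rot=[
    [0,0,0],
    [0,0,0],
    [0,0,0],
    [0,0,0],
    [0,0,0],
    [0,0,0],
  ],
  grip=[34,34,34,34,34,34],
)

```text
time_s: 41.82
tcp_pos: [0.5352, 0.092, 0.093]
ee_rot: [[0.64, -0.768, 0.0], [-0.768, -0.64, 0.0], [0.0, -0.0, -1.0]]
wrist_force: [0.8, 0.0, -0.7]
gripper_width: 0.443
gripper_force: 30.0
```

step_arm(
  linear=[
    [0,0,1.3],
    [0,0,0],
    [0,0,0],
    [0,0,0],
    [0,0,0],
    [0,0,-40],
    [0,0,-35],
    [0,0,0],
  ],
  delta_rot=[
    [0,0,0],
    [0,0,0],
    [0,0,0],
    [0,0,0],
    [0,0,0],
    [0,0,0],
    [0,0,0],
    [0,0,0],
  ],
  grip=[34,34,55,55,55,60,65,65],
)

```text
time_s: 42.82
tcp_pos: [0.537, 0.0927, 0.1699]
ee_rot: [[0.641, -0.768, 0.007], [-0.768, -0.641, 0.003], [0.002, -0.007, -1.0]]
wrist_force: [0.0, 0.5, 0.3]
gripper_width: 0.74
gripper_force: 0.0
```

step_arm(
  linear=[
    [38,32,0],
    [38,32,0],
    [38,32,0],
    [38,32,15],
    [38,32,15],
    [38,33,15],
    [37,33,15],
    [0,0,0],
    [0,0,0],
  ],
  delta_rot=[
    [0,0,0],
    [0,0,0],
    [0,0,0],
    [0,0,0],
    [0,0,0],
    [0,0,0],
    [0,0,0],
    [0,0,0],
    [0,0,0],
  ],
  grip=[65,65,65,65,65,65,65,65,65],
)

```text
time_s: 43.95
tcp_pos: [0.5306, -0.2563, 0.1058]
ee_rot: [[0.64, -0.768, -0.001], [-0.768, -0.64, 0.0], [-0.001, 0.001, -1.0]]
wrist_force: [-0.5, -0.3, 0.8]
gripper_width: 0.749
gripper_force: 0.0
```

```bash
python3 look.py w6 nut; python3 - <<'E'
from h import *
np.set_printoptions(precision=1,suppress=True)
s=sense(); c=capture('wrist')
im=ring(c,s,np.array([.531,-.256]),36,.014,'bright')[2]; n=im.shape[0]
a=cv2.imread('pics/w6.png')
sd=capture('side')['img'][100:260,170:330,::-1]
cv2.imwrite('pics/nut.png',np.hstack([cv2.resize(im[:,:,::-1],(380,380)),cv2.resize(sd,(380,380))])); print(n, s['tcp_pos']*1000)
E
```

```text
tcp [ 0.5306 -0.2563  0.1058] t 43.95
nut L 0.79 [237.6 182.2] [ 573.2067 -253.9221    7.    ]
201 [ 531.5 -255.3  107. ]
```

View pics/nut.png

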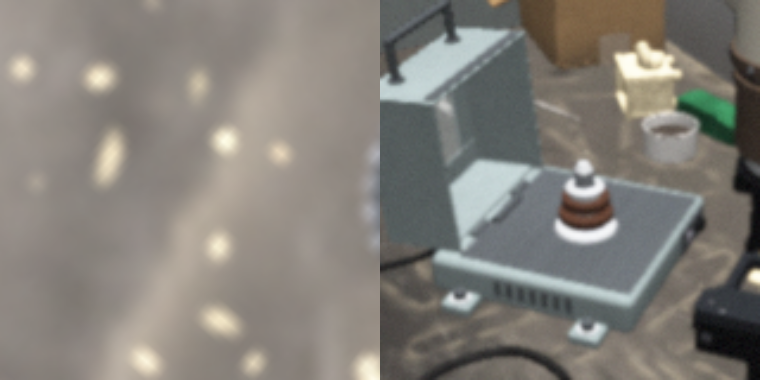

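The nut has been knocked to about (573,-254) mm; the pack itself looks sound. I re-centre over the nut.

step_arm(
  linear=[
    [26,-33,0],
    [0,0,0],
    [0,0,0],
  ],
  delta_rot=[
    [0,0,0],
    [0,0,0],
    [0,0,0],
  ],
  grip=[65,65,65],
)

```text
time_s: 44.58
tcp_pos: [0.5728, -0.2544, 0.1064]
ee_rot: [[0.641, -0.768, -0.001], [-0.768, -0.641, 0.0], [-0.001, 0.0, -1.0]]
wrist_force: [-0.5, 0.7, -0.5]
gripper_width: 0.744
gripper_force: 0.0
```

```bash
python3 look.py w7 nut; python3 - <<'E'
from h import *
s=sense(); c=capture('wrist')
im=ring(c,s,np.array([.573,-.2545]),36,.014,'bright')[2]
cv2.imwrite('pics/nut2.png',np.hstack([cv2.resize(im[:,:,::-1],(402,402)),c['img'][100:300,180:380,::-1].repeat(2,0).repeat(2,1)[:402]] if False else [cv2.resize(im[:,:,::-1],(402,402))]))
E
```

```text
tcp [ 0.5728 -0.2544  0.1064] t 44.575
nut S 0.66 [275. 218.] circ ctr mm [ 573.7 -255.9] diam 38.4 rgb [110. 115. 124.]
nut L 0.87 [274.2 208.6] [ 574.4058 -253.7583    7.    ]
```

View pics/nut2.png

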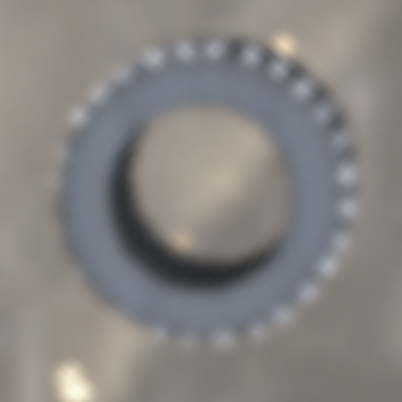

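The nut's bore centre is at crop pixel (205,194), which gives (573.5,-255.3) mm. Grasping it.

step_arm(
  linear=[
    [1.1,0,40],
    [0,0,40],
    [0,0,16],
    [0,0,6.5],
    [0,0,0],
    [0,0,0],
    [0,0,0],
    [0,0,0],
    [0,0,0],
  ],
  delta_rot=[
    [0,0,0],
    [0,0,0],
    [0,0,0],
    [0,0,0],
    [0,0,0],
    [0,0,0],
    [0,0,0],
    [0,0,0],
    [0,0,0],
  ],
  grip=[65,65,60,55,50,28,28,28,28],
)

```text
time_s: 45.9
tcp_pos: [0.5745, -0.2561, 0.0051]
ee_rot: [[0.641, -0.768, 0.002], [-0.768, -0.641, -0.0], [0.001, -0.001, -1.0]]
wrist_force: [-0.5, 0.2, 4.3]
gripper_width: 0.394
gripper_force: 30.0
```

step_arm(
  linear=[
    [0,0,-50],
    [-5,-3,-50],
    [-30,-20,-48],
    [-42,-28,0],
    [-42,-28,0],
    [-42,-28,0],
    [-42,-28,0],
    [-42,-28,0],
    [-44,-28,0],
    [0,0,0],
  ],
  delta_rot=[
    [0,0,0],
    [0,0,0],
    [0,0,0],
    [0,0,0],
    [0,0,0],
    [0,0,0],
    [0,0,0],
    [0,0,0],
    [0,0,0],
    [0,0,0],
  ],
  grip=[28,28,28,28,28,28,28,28,28,28],
)

```text
time_s: 47.15
tcp_pos: [0.5349, 0.0912, 0.1518]
ee_rot: [[0.644, -0.765, -0.0], [-0.765, -0.644, 0.0], [-0.0, 0.0, -1.0]]
wrist_force: [0.1, 0.1, 0.1]
gripper_width: 0.39
gripper_force: 30.0
```

step_arm(
  linear=[
    [0,0,0],
  ],
  delta_rot=[
    [0,0,0],
  ],
  grip=[28],
)

```text
time_s: 47.28
tcp_pos: [0.535, 0.0882, 0.1517]
ee_rot: [[0.641, -0.768, -0.001], [-0.768, -0.641, -0.0], [-0.0, 0.001, -1.0]]
wrist_force: [0.2, -0.7, 0.1]
gripper_width: 0.386
gripper_force: 30.0
```

step_arm(
  linear=[
    [-1.5,-2,5],
    [0,0,0],
    [0,0,0],
  ],
  delta_rot=[
    [0,0,0],
    [0,0,0],
    [0,0,0],
  ],
  grip=[28,28,28],
)

```text
time_s: 47.65
tcp_pos: [0.5361, 0.09, 0.1469]
ee_rot: [[0.639, -0.769, -0.0], [-0.769, -0.639, -0.0], [-0.0, 0.0, -1.0]]
wrist_force: [0.5, -0.0, -0.6]
gripper_width: 0.394
gripper_force: 30.0
```

```bash
python3 - <<'E'
from h import *
s=sense(); c=capture('wrist'); t=np.array(s['tcp_pos']); print(t*1000, s['ee_rot'][:,0])
# held nut resampled in TOOL axes at its top face
R=np.array(s['ee_rot']); g=(np.arange(240)-120)/4000
A,B=np.meshgrid(g,g); P=t[:,None]+R@np.stack([A.ravel(),B.ravel(),np.full(A.size,-.009)])
T=np.linalg.inv(cam(c,s)); q=(T[:3,:3]@P+T[:3,3:]).T*[1,-1,-1]
uv=cv2.projectPoints(q,np.zeros(3),np.zeros(3),K(c),np.array([c['k1'],0,0,0.]))[0].reshape(240,240,2).astype(np.float32)
im=cv2.remap(c['img'],uv[...,0],uv[...,1],cv2.INTER_LINEAR)
cv2.imwrite('pics/nut3.png',cv2.resize(im[:,:,::-1],(480,480)))
E
```

```text
[536.12471742  89.9712379  146.94492418] [ 6.39487690e-01 -7.68801336e-01 -2.66012414e-05]
```

View pics/nut3.png

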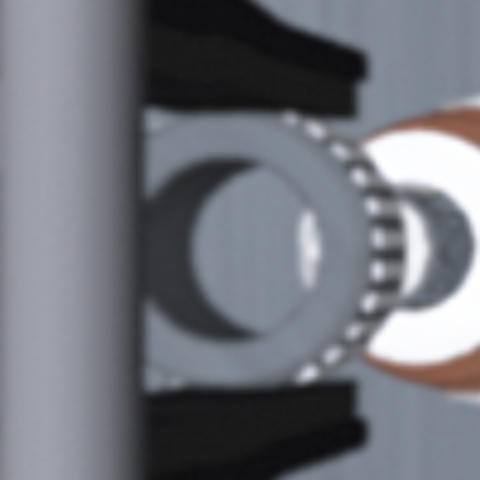

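step_arm(
  linear=[
    [-0.4,0.2,10],
    [0,0,8],
    [0,0,6],
    [0,0,5],
    [0,0,5],
    [0,0,4],
    [0,0,0],
    [0,0,0],
  ],
  delta_rot=[
    [0,0,0],
    [0,0,0],
    [0,0,0],
    [0,0,0],
    [0,0,0],
    [0,0,0],
    [0,0,0],
    [0,0,0],
  ],
  grip=[28,28,28,28,28,28,28,28],
)

```text
time_s: 48.7
tcp_pos: [0.5358, 0.0909, 0.1093]
ee_rot: [[0.64, -0.768, 0.0], [-0.768, -0.64, 0.0], [0.0, -0.0, -1.0]]
wrist_force: [-0.3, -0.5, -0.6]
gripper_width: 0.39
gripper_force: 30.0
```

step_arm(
  linear=[
    [0,0,3],
    [0,0,2],
    [0,0,0],
    [0,0,0],
  ],
  delta_rot=[
    [0,0,0],
    [0,0,0],
    [0,0,0],
    [0,0,0],
  ],
  grip=[28,28,28,28],
)

```text
time_s: 49.2
tcp_pos: [0.5357, 0.0909, 0.1041]
ee_rot: [[0.64, -0.768, 0.0], [-0.768, -0.64, 0.0], [0.0, -0.0, -1.0]]
wrist_force: [0.6, -0.4, 0.1]
gripper_width: 0.392
gripper_force: 30.0
```

step_arm(
  linear=[
    [0,0,1.7],
    [0,0,0],
    [0,0,0],
    [0,0,0],
    [0,0,0],
    [0,0,0],
    [0,0,-45],
    [0,0,-60],
    [0,0,-60],
    [0,0,0],
  ],
  delta_rot=[
    [0,0,0],
    [0,0,0],
    [0,0,0],
    [0,0,0],
    [0,0,0],
    [0,0,0],
    [0,0,0],
    [0,0,0],
    [0,0,0],
    [0,0,0],
  ],
  grip=[28,28,55,55,55,55,55,55,55,55],
)

```text
time_s: 50.45
tcp_pos: [0.5384, 0.0916, 0.2735]
ee_rot: [[0.641, -0.768, 0.012], [-0.768, -0.641, 0.004], [0.004, -0.012, -1.0]]
wrist_force: [-0.3, -0.2, -0.7]
gripper_width: 0.634
gripper_force: 0.0
```

```bash
python3 - <<'E'
from h import *
np.set_printoptions(precision=4,suppress=True)
s=sense(); R=[]; pic=[]
for n in ['scene','side']:
    c=capture(n); pic.append(c['img'])
    ds=landmark_of(n,'hood_handle')
    for d in ds: print(n,round(d['score'],2),d['point'])
    o,d=ray(c,None,ds[0]['point']); d/=np.linalg.norm(d); R.append((o,d))
A=sum(np.eye(3)-np.outer(d,d) for o,d in R); b=sum((np.eye(3)-np.outer(d,d))@o for o,d in R)
print('handle',np.linalg.solve(A,b), s['tcp_pos'],s['joints'])
f=np.array([-.64,.768]); sp=np.array([.5341,.0903])
for q in [1.65,1.5,1.2,0]:
    a=q+np.arctan2(66,207); print(q, sp+f*(.095-.217*np.cos(a)), .047+.217*np.sin(a))
w=capture('wrist')
cv2.imwrite('pics/fin.png',np.hstack([cv2.resize(pic[1][90:250,170:330,::-1],(400,400)),cv2.resize(pic[0][110:270,130:290,::-1],(400,400))]))
E
```

```text
scene 0.94 [150.0, 156.6]
scene 0.75 [231.6, 173.7]
side 0.67 [187.2, 109.3]
handle [0.4219 0.2351 0.2412] [0.5384 0.0916 0.2735] [ 26.7302  12.0477  -6.3877   0.0991 -70.8378  13.0896]
1.65 [0.4208 0.2263] 0.24788180625830525
1.5 [0.4406 0.2025] 0.25789052131343915
1.2 [0.4819 0.1529] 0.2635811015328112
0 [0.6056 0.0045] 0.11291885701527439
```

View pics/fin.png

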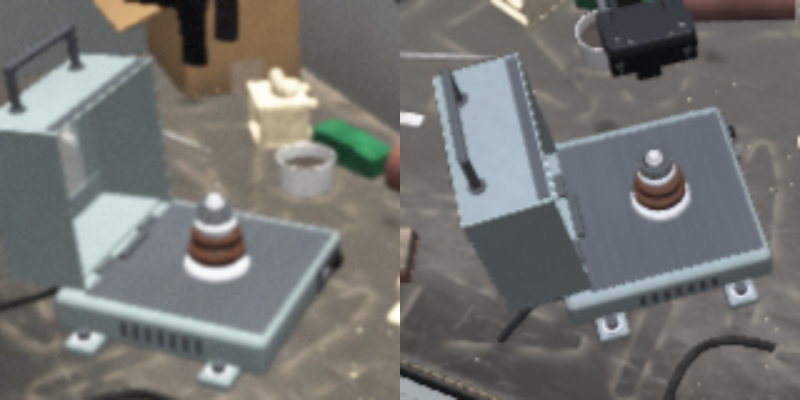

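The pack is complete: wheel_57, spacer, wheel_50, spacer, flange, nut, with the spindle tip showing above it at left-panel (213,200). Next is the hood. I turn the gripper 90° and hover over the handle.

step_arm(
  linear=[
    [0,0,-10],
    [0,0,-10],
    [0,0,-10],
    [0,0,-10],
    [0,0,-10],
    [0,0,-10],
    [0,0,-10],
    [0,0,-10],
    [0,0,0],
    [0,0,0],
  ],
  delta_rot=[
    [0,0,-0.1746],
    [0,0,-0.1746],
    [0,0,-0.1746],
    [0,0,-0.1746],
    [0,0,-0.1746],
    [0,0,-0.1746],
    [0,0,-0.1746],
    [0,0,-0.1746],
    [0,0,-0.1746],
    [0,0,0],
  ],
  grip=[60,60,60,60,60,60,60,60,60,60],
)

```text
time_s: 51.95
tcp_pos: [0.5354, 0.0908, 0.346]
ee_rot: [[0.769, 0.639, -0.003], [0.639, -0.769, -0.001], [-0.003, -0.001, -1.0]]
wrist_force: [-0.1, 0.3, 0.3]
gripper_width: 0.689
gripper_force: 0.0
```

step_arm(
  linear=[
    [-1,-45,0],
    [-1,-45,0],
    [-1,-44,0],
    [-1,-44,0],
    [0,0,0],
    [0,0,0],
    [0,0,0],
  ],
  delta_rot=[
    [0,0,0],
    [0,0,0],
    [0,0,0],
    [0,0,0],
    [0,0,0],
    [0,0,0],
    [0,0,0],
  ],
  grip=[60,60,60,60,60,60,60],
)

```text
time_s: 52.82
tcp_pos: [0.4189, 0.2243, 0.347]
ee_rot: [[0.769, 0.639, -0.001], [0.639, -0.769, -0.001], [-0.001, 0.0, -1.0]]
wrist_force: [-0.2, -0.3, -1.0]
gripper_width: 0.687
gripper_force: 0.0
```

```bash
python3 - <<'E'
from h import *
np.set_printoptions(precision=1,suppress=True)
s=sense(); c=capture('wrist'); save(c,'h1.png'); t=np.array(s['tcp_pos']); R=np.array(s['ee_rot']); print(t*1000,R)
for d in landmark_of('wrist','hood_handle'):
    P=onz(c,s,d['point'],.248); print(round(d['score'],2),d['point'],P*1000,'tool',((P-t)@R)*1000)
# dark bar: resample plane z=.248 in tool axes
gx=(np.arange(-40,80))/1000; gy=(np.arange(-40,41))/1000
A,B=np.meshgrid(gx,gy); h=t[2]-.248
P=t[:,None]+R@np.stack([A.ravel(),B.ravel(),np.full(A.size,h)]); T=np.linalg.inv(cam(c,s)); q=(T[:3,:3]@P+T[:3,3:]).T*[1,-1,-1]
uv=cv2.projectPoints(q,np.zeros(3),np.zeros(3),K(c),np.array([c['k1'],0,0,0.]))[0].reshape(*A.shape,2).astype(np.float32)
im=cv2.remap(c['img'],uv[...,0],uv[...,1],cv2.INTER_LINEAR).mean(2)
for x in [0,10,20,30,40,50]: print(x,[int(v) for v in im[::4,x+40]])
E
```

```text
[418.9 224.3 347. ] [[ 0.8  0.6 -0. ]
 [ 0.6 -0.8 -0. ]
 [-0.   0.  -1. ]]
0.83 [274.4, 206.9] [417.9 225.2 248. ] tool [-0.1 -1.3 99. ]
0 [95, 91, 89, 89, 88, 89, 177, 222, 220, 119, 133, 197, 222, 220, 221, 223, 225, 223, 224, 226, 225]
10 [87, 89, 97, 121, 102, 104, 190, 221, 221, 121, 133, 193, 222, 222, 224, 223, 224, 225, 224, 225, 223]
20 [100, 99, 101, 110, 110, 115, 200, 219, 222, 122, 133, 194, 221, 222, 225, 223, 223, 224, 222, 222, 224]
30 [99, 109, 114, 123, 133, 126, 198, 220, 211, 123, 132, 215, 222, 222, 223, 224, 222, 221, 222, 223, 224]
40 [118, 135, 152, 142, 133, 134, 204, 218, 206, 125, 130, 216, 222, 221, 223, 223, 222, 222, 222, 223, 225]
50 [150, 146, 144, 143, 137, 141, 215, 222, 214, 126, 131, 214, 222, 222, 222, 220, 221, 223, 225, 224, 224]
```

The bar lies parallel to the fingers and is centred within 1.5 mm. I descend and grip it.

step_arm(
  linear=[
    [0,-1.5,40],
    [0,0,40],
    [0,0,25],
    [0,0,12],
    [0,0,0],
    [0,0,0],
  ],
  delta_rot=[
    [0,0,0],
    [0,0,0],
    [0,0,0],
    [0,0,0],
    [0,0,0],
    [0,0,0],
  ],
  grip=[60,60,60,60,60,60],
)

```text
time_s: 53.68
tcp_pos: [0.4183, 0.2265, 0.2316]
ee_rot: [[0.768, 0.641, 0.002], [0.641, -0.768, 0.001], [0.002, 0.0, -1.0]]
wrist_force: [-0.1, -0.2, 0.4]
gripper_width: 0.693
gripper_force: 0.0
```

step_arm(
  linear=[
    [0,0,0],
    [0,0,0],
    [0,0,0],
    [0,0,0],
    [0,0,0],
    [0,0,0],
    [0,0,0],
    [0,0,0],
  ],
  delta_rot=[
    [0,0,0],
    [0,0,0],
    [0,0,0],
    [0,0,0],
    [0,0,0],
    [0,0,0],
    [0,0,0],
    [0,0,0],
  ],
  grip=[3,3,3,3,3,3,3,3],
)

```text
time_s: 54.68
tcp_pos: [0.4174, 0.2263, 0.2304]
ee_rot: [[0.768, 0.641, -0.0], [0.641, -0.768, 0.0], [0.0, -0.0, -1.0]]
wrist_force: [-2.1, 1.5, 1.0]
gripper_width: 0.103
gripper_force: 30.0
```

step_arm(
  linear=[
    [0,9.3,-3.3],
    [0,9.4,-3.3],
    [0,9.2,-2.4],
    [0,9.1,-2.4],
    [0,9.4,-1.6],
    [0,9.3,-1.5],
    [0,0,0],
  ],
  delta_rot=[
    [0,0,0],
    [0,0,0],
    [0,0,0],
    [0,0,0],
    [0,0,0],
    [0,0,0],
    [0,0,0],
  ],
  grip=[3,3,3,3,3,3,3],
)

```text
time_s: 55.55
tcp_pos: [0.4539, 0.1831, 0.2459]
ee_rot: [[0.768, 0.64, 0.002], [0.64, -0.768, 0.0], [0.001, 0.001, -1.0]]
wrist_force: [-1.0, 1.3, 5.5]
gripper_width: 0.098
gripper_force: 30.0
```

step_arm(
  linear=[
    [0,9.4,-0.8],
    [0,9.4,-0.7],
    [0,9.5,0.1],
    [0,9.5,0.1],
    [0,9.4,0.9],
    [0,9.4,0.9],
    [0,9.3,1.7],
    [0,9.3,1.8],
    [0,9.2,2.5],
    [0,9.1,2.5],
  ],
  delta_rot=[
    [0,0,0],
    [0,0,0],
    [0,0,0],
    [0,0,0],
    [0,0,0],
    [0,0,0],
    [0,0,0],
    [0,0,0],
    [0,0,0],
    [0,0,0],
  ],
  grip=[3,3,3,3,3,3,3,3,3,3],
)

```text
time_s: 56.8
tcp_pos: [0.5138, 0.1113, 0.2357]
ee_rot: [[0.768, 0.641, 0.001], [0.641, -0.768, 0.0], [0.001, 0.0, -1.0]]
wrist_force: [1.7, 4.4, 1.7]
gripper_width: 0.107
gripper_force: 30.0
```

step_arm(
  linear=[
    [0,8.9,3.3],
    [0,8.8,3.3],
    [0,8.6,4.1],
    [0,8.5,4.1],
    [0,8.2,4.8],
    [0,8.1,4.8],
    [0,7.7,5.5],
    [0,7.7,5.5],
    [0,7.2,6.1],
    [0,7.2,6.2],
  ],
  delta_rot=[
    [0,0,0],
    [0,0,0],
    [0,0,0],
    [0,0,0],
    [0,0,0],
    [0,0,0],
    [0,0,0],
    [0,0,0],
    [0,0,0],
    [0,0,0],
  ],
  grip=[3,3,3,3,3,3,3,3,3,3],
)

```text
time_s: 58.05
tcp_pos: [0.5651, 0.049, 0.1877]
ee_rot: [[0.768, 0.641, -0.0], [0.641, -0.768, -0.0], [-0.0, -0.0, -1.0]]
wrist_force: [3.2, 2.4, 1.2]
gripper_width: 0.102
gripper_force: 30.0
```

step_arm(
  linear=[
    [0,6.6,6.7],
    [0,6.7,6.8],
    [0,6,7.3],
    [0,6,7.3],
    [0,5.3,7.8],
    [0,5.4,7.8],
    [0,4.6,8.2],
    [0,4.7,8.3],
    [0,0,0],
  ],
  delta_rot=[
    [0,0,0],
    [0,0,0],
    [0,0,0],
    [0,0,0],
    [0,0,0],
    [0,0,0],
    [0,0,0],
    [0,0,0],
    [0,0,0],
  ],
  grip=[3,3,3,3,3,3,3,3,3],
)

```text
time_s: 59.18
tcp_pos: [0.5938, 0.0141, 0.1268]
ee_rot: [[0.768, 0.64, -0.002], [0.64, -0.768, -0.001], [-0.002, -0.0, -1.0]]
wrist_force: [2.0, -0.5, -2.8]
gripper_width: 0.1
gripper_force: 30.0
```

step_arm(
  linear=[
    [0,2.1,4.2],
    [0,2,4.3],
    [0,1.9,4.3],
    [0,1.9,4.4],
    [0,1.5,3.6],
    [0,1.4,3.6],
    [0,1.3,3.6],
    [0,0.7,2],
    [0,0,0],
    [0,0,0],
  ],
  delta_rot=[
    [0,0,0],
    [0,0,0],
    [0,0,0],
    [0,0,0],
    [0,0,0],
    [0,0,0],
    [0,0,0],
    [0,0,0],
    [0,0,0],
    [0,0,0],
  ],
  grip=[3,3,3,3,3,3,3,3,3,3],
)

```text
time_s: 60.42
tcp_pos: [0.6019, 0.0047, 0.0975]
ee_rot: [[0.768, 0.641, -0.001], [0.641, -0.768, -0.0], [-0.001, -0.0, -1.0]]
wrist_force: [-1.0, -1.3, -4.5]
gripper_width: 0.1
gripper_force: 30.0
```

step_arm(
  linear=[
    [0,0.4,1],
    [0,0.3,1],
    [0,0,0],
    [0,0,0],
  ],
  delta_rot=[
    [0,0,0],
    [0,0,0],
    [0,0,0],
    [0,0,0],
  ],
  grip=[3,3,3,3],
)

```text
time_s: 60.92
tcp_pos: [0.6023, 0.0043, 0.0959]
ee_rot: [[0.768, 0.641, -0.001], [0.641, -0.768, -0.0], [-0.001, -0.0, -1.0]]
wrist_force: [-3.0, -0.4, 0.1]
gripper_width: 0.104
gripper_force: 30.0
```

step_arm(
  linear=[
    [0,0.2,1],
    [0,0,0],
    [0,0,0],
  ],
  delta_rot=[
    [0,0,0],
    [0,0,0],
    [0,0,0],
  ],
  grip=[3,3,3],
)

```text
time_s: 61.3
tcp_pos: [0.6023, 0.0042, 0.0959]
ee_rot: [[0.768, 0.641, -0.001], [0.641, -0.768, -0.0], [-0.001, -0.0, -1.0]]
wrist_force: [-5.3, -0.5, 4.1]
gripper_width: 0.103
gripper_force: 30.0
```

step_arm(
  linear=[
    [0,0,1.5],
    [0,0,0],
    [0,0,0],
  ],
  delta_rot=[
    [0,0,0],
    [0,0,0],
    [0,0,0],
  ],
  grip=[3,3,3],
)

```text
time_s: 61.68
tcp_pos: [0.6023, 0.0043, 0.0958]
ee_rot: [[0.767, 0.641, -0.0], [0.641, -0.767, -0.0], [-0.0, 0.0, -1.0]]
wrist_force: [-9.4, 0.7, 9.7]
gripper_width: 0.104
gripper_force: 30.0
```

step_arm(
  linear=[
    [0,0,0],
    [0,0,0],
    [0,0,0],
    [0,0,0],
    [0,0,-20],
    [0,0,-40],
    [0,0,-50],
    [0,0,-50],
    [0,0,0],
    [0,0,0],
  ],
  delta_rot=[
    [0,0,0],
    [0,0,0],
    [0,0,0],
    [0,0,0],
    [0,0,0],
    [0,0,0],
    [0,0,0],
    [0,0,0],
    [0,0,0],
    [0,0,0],
  ],
  grip=[28,28,28,28,28,28,28,28,28,28],
)

```text
time_s: 62.92
tcp_pos: [0.6024, 0.0042, 0.2529]
ee_rot: [[0.768, 0.641, -0.001], [0.641, -0.768, 0.0], [-0.0, -0.001, -1.0]]
wrist_force: [0.4, 0.0, -0.6]
gripper_width: 0.321
gripper_force: 0.0
```

```bash
python3 - <<'E'
from h import *
np.set_printoptions(precision=4,suppress=True)
s=sense(); R=[]
for n in ['scene','side','wrist']:
    c=capture(n); save(c,'end_'+n+'.png')
    ds=landmark_of(n,'hood_handle')
    for d in ds: print(n,round(d['score'],2),d['point'],'at z .113:',onz(c,s,d['point'],.113))
    print('expected px',proj(c,s,np.array([.6056,.0045,.113])))
print(s['wrist_force'],s['tcp_pos'])
E
```

```text
scene 0.6 [277.0, 164.2] at z .113: [ 0.605  -0.0048  0.113 ]
expected px [273.8716 162.9711]
side 0.87 [299.0, 178.1] at z .113: [0.6079 0.0131 0.113 ]
expected px [299.9888 179.9477]
wrist 0.96 [277.5, 193.3] at z .113: [0.6048 0.0044 0.113 ]
expected px [277.8836 192.6858]
[ 0.4076  0.0438 -0.5552] [0.6024 0.0042 0.2529]
```

The handle sits where the shut hood puts it: the wrist view agrees to under 1 mm, and the hard stop was felt. The robot is clear, so I hand the job in.

```bash
python3 -c "
from station import finish_job
print(finish_job())"
```

```text
the job is handed in; nothing more can be done
None
```

The job is handed in, with no verdict returned: the pack is on the spindle in the order wheel_57, spacer, wheel_50, spacer, flange, nut (the only two wheels on the bench), and the hood was lowered by its handle to its stop, shut.

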